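# Clamp a filter cassette with the fold-out crank

### The arm

A 6-joint arm with a two-finger parallel gripper is mounted at the origin on the work surface. World frame = base frame: x ahead of the robot, y to its left, z up, the work surface at z = 0. Lengths are in m, angles in rad, forces in N, time in s.
With the tool pointing down it reaches from about 0.375 to 0.925 m from the base axis. Payload 5.7 kg.
Tool frame: the origin (TCP) lies between the finger pads; the fingertips stand 17 mm ahead of it and the grasp point (between the pads) lies 2 mm behind it; z points along the fingers, y is the direction in which the jaws open and shut (so a half turn about z gives the same grasp; the last joint's range is limited). The gripper opens to 88 mm and grips with 3 to 60 N. Pads are 20 mm wide; open, the fingers measure 115 mm over their backs; the gripper's body (75 mm by 178 mm) begins 61 mm behind the grasp point.
Start: joints at [-1.28, 0.359, 1.51, -0, 1.272, -0.115], TCP at [0.237, -0.551, 0.24] pointing down, gripper open.
Joint ranges: [-2.97, 2.97], [-1.01, 2.36], [0.21, 2.38], [-0.96, 4.11], [0.2, 2.71], [-2.98, 2.98]. Speed limits (rad/s): [2.39, 2.39, 3.14, 3.14, 3.14, 3.14].

### API

Orientations are given as a rotation vector (axis times angle).
In Python, from cell import bot, vision gives the robot as it stands. The module is installed in compiled form; this text tells all that it offers.
- The arm moves only by the tool step_arm, never from a script. Its argument "steps" is a list of rows, each a list of 7 numbers: the shift along the tool's x, y, z each as a share of 0.3 m, from -1 to 1, then the turn, a rotation vector about the tool's x, y, z each as a share of 60 degrees, from -1 to 1, then the opening, from 0 (shut) to 1 (fully open). In form: [[x, y, z, wx, wy, wz, fingers], ...]. A call has 1 to 12 rows; each row shifts and turns the commanded pose from where the row before left it, along the tool's axes as they then stand; what a row does not reach is not made up. A row lasts 1/12 s, in which the tool goes at most 41.7 mm and 7.16 degrees, less where a joint would pass 70% of its speed; a pose out of reach is approached as far as the arm can. A call with a number of a shift or a turn outside -1 to 1 is refused whole. A call with a gripper value outside its range is refused whole. The fingers move at their own pace and stop on an object; the grip force is fixed at half the most. Time passes only in rows, so rows that do not move let the fingers close. It gives the time, the measured TCP pose, the force and the opening at its end, in the units of the state.
- bot.read_state(): the state, without advancing time (a new reading comes with each control period).
- vision.get_image(name): name is "scene" or "top" or "wrist"; returns a dict with "image" (420x560x3 uint8, blue, green, red), "intrinsics" (3x3 intrinsics, pixels), "world_to_cam" (4x4, takes a point from world to camera coordinates). Camera axes: x right, y up, looking along -z (the intrinsics and any distortion apply to the point x, -y, -z); pixel columns grow to the right and rows downward; lengths in m; the calibration is good to about 2 mm. A picture is of the moment at which its call begins. There is no depth.
- bot.job_done(): hands the job in, once; it reports no verdict.
The state is a dict: "time_s": time; "joint_positions": joint angles; "qvel": joint speeds; "effort": joint torques, N m; "tool_pos": TCP position; "orientation": TCP orientation; "ft_force": force on the tool from outside, world axes, zero at the start; "ft_torque": the same for the moment, N m; "opening": opening from 0.0 (shut) to 1.0 (fully open).
Only numpy, scipy, OpenCV 4.12 (cv2) and the standard library are available. Lean on these libraries where they do the work, as an engineer would, in place of code of your own. Each camera call takes 0.05 s, during which the arm holds its last target.

### The job

The filter cassette stands loose in the bench clamp. Swing the clamp's folded crank grip out until it stands upright, crank it clockwise (seen from above) until the sliding plate has pressed the cassette firmly against the end plate - you feel the crank stiffen; nip it up snugly but do not force it, the cassette crushes easily - then fold the grip fully back down onto the crank arm and let go, with the cassette still firmly clamped. Leave the bottle, beaker and jar alone.

Things in the scene. Friction and masses are not known exactly. Their poses are not given: they have to be found in the camera images.
- clamp: White bench clamp, screwed down. Origin on the table under the vertical crank axis, z up. Base plate 130 (x) by 350 (y, -60 to +290) by 14 mm. Gear housing 90 by 100 mm round the origin, top at z = 86 mm. The bay with two guide rods runs from it to the clamp's own +y.
- crank: Steel crank arm on the housing, turning about the vertical axis; origin on the axis 114 mm above the table, its x axis along the arm. 14 mm wide, 10 thick, top at 124 mm, reaching 70 mm (and 22 mm behind). Clockwise from above drives the plate to +y, 14 mm per radian; 0.85 to 1.25 turns bring it up tight. Running free it takes about 6 N at the grip. It stays where it is left.
- bay_end (a point): nominal middle of the aluminium end plate's face, 225 mm from the clamp's origin along its +y, 49 mm above the table. The end plate is set by hand: the true face may be up to 5 mm nearer or farther (not measured).
- crank_axis (a point): point on the vertical crank axis, 140 mm above the table, at the height of the fold hinge
- fold_hinge (a point): centre of the grip's fold hinge on the end of the crank arm, 70 mm from the crank axis, 140 mm above the table. The hinge axis is level and square to the arm (tangential).
- grip_end (a point): free end of the grip, 64 mm from the fold hinge. Folded, the grip lies level along the arm with this end almost over the crank axis; swung out, it stands straight up over the hinge. The grip is a black revolving sleeve, 20 mm in diameter, from 12 to 64 mm from the hinge, that spins freely about its own length.
- handle (a joint): fold angle of the grip: 0 = folded flat on the arm (a stop), 1.57 rad = standing upright (a stop). The hinge is stiff (about 0.12 N m) and stays where it is left.
- plate: Aluminium sliding plate, 126 mm wide, top 82 mm above the table, faced with a black rubber gasket pad (84 by 60 mm) that gives about 8 N per mm; origin at table height under the middle of the pad's face, which looks to the clamp's +y. It touches nothing at the start.
- cassette: White loose block with grey gasket lines, 82 (along the plates) by 40 (thick) by 68 mm tall, 0.25 to 0.5 kg, standing between the plates, clear of both; origin: centre of its underside. Snug = clamped with about 25 N, felt as 4 to 6 N more at the grip than running free; below 12 N is loose, above 45 N crushes it. Once tight the clamping rises about 11 N per 0.1 rad of crank.
- reagent: amber bottle, 70 mm diameter, 150 mm tall, bystander; origin at the centre of its underside
- beaker: glass beaker, 72 mm diameter, 85 mm tall, bystander; origin at the centre of its underside
- jar: white jar, 60 mm diameter, 70 mm tall, bystander; origin at the centre of its underside
Mind the look-alikes: they are no part of the job. What is shaped like the cassette but orange or red is not meant.

How it is judged:
On the way, in this order (a step that is already met when the one before it is completed fails the run):
1. the grip is swung out upright (value of joint handle above 1.35 rad), for 0.2 s.
2. with the grip still out, the plate presses the cassette with at least 12 N (contact force between plate and cassette above 12 N and value of joint handle above 1.1 rad), for 0.3 s.
At the end, for the whole second after the job is handed in: the grip is folded flat on the arm (within 0.15 rad), the cassette stands upright (within 0.1 rad) at rest, still clamped with at least 12 N between the sliding plate and the end plate (value of joint handle below 0.15 rad and contact force between plate and cassette above 12 N and angle between cassette's own z axis and vertical below 0.1 rad and linear speed of cassette below 0.01 m/s); the robot touches nothing.
It fails at once if the cassette is crushed: the plate presses it with more than 45 N (contact force between plate and cassette above 45 N).
It fails at once if a bystander (bottle, beaker, jar) is moved more than 20 mm (distance of any of reagent, beaker, jar from where it was at the start of the episode above 0.02 m).
It also fails if it takes over 72 s, if anything falls off the work surface, if the arm or the gripper's body presses on something with over 40 N, if the wrist force passes 120 N, or if a joint passes its speed limit or range.

## Working session

There is one attempt and no reset: what is moved stays moved. The work goes in short steps, Python scripts to look and compute and a tool call to move; the robot and the scene stay as the last step left them, time stands still between calls to the robot, and variables do not carry over. Pictures are saved under pics/ and viewed, and the job is handed in when it is done.

Besides the shell and the picture viewer there is one more tool, called by a JSON object that holds its "api" and its "payload", one argument or row to a line. step_arm: Moves the arm, as the interface text tells. Its arguments: {"type":"object","properties":{"steps":{"type":"array","items":{"type":"array","items":{"type":"number","minimum":-1,"maximum":1}}}},"required":["steps"]}

```bash
mkdir -p pics
python3 - <<'E'
from cell import bot, vision
import cv2
s=bot.read_state(); print(s)
for n in ["scene","top","wrist"]:
    d=vision.get_image(n); cv2.imwrite(f"pics/{n}0.png",d["image"]); print(n,d["intrinsics"],d["world_to_cam"])
E
```

```text
{'time_s': 0.0, 'joint_positions': array([-1.28008652e+00,  3.59518874e-01,  1.51142128e+00,  1.28264050e-06,
        1.27248378e+00, -1.15084473e-01]), 'qvel': array([-1.46588091e-03,  7.51168386e-04,  5.63971386e-04,  7.53427298e-05,
       -8.04243217e-04, -4.98925875e-04]), 'effort': array([ 1.08226229e-04, -5.15386963e+01, -2.70727766e+01,  6.74171839e-02,
        3.50753206e-02, -1.35199675e-04]), 'tool_pos': array([ 0.23666317, -0.55064442,  0.23880555]), 'orientation': array([-3.07536203e+00, -6.32687487e-01,  2.50211007e-04]), 'ft_force': array([ 0.10716281, -0.71058728,  0.06335367]), 'ft_torque': array([-0.00338186,  0.00505268, -0.01792709]), 'opening': 1.0008022891539932}
scene [[383.20867199   0.         275.93828311]
 [  0.         383.20867199 214.11250392]
 [  0.           0.           1.        ]] [[-0.2118288   0.97719226 -0.01496127  0.16962595]
 [-0.83043476 -0.17190225  0.52993182  0.42936744]
 [ 0.51527339  0.12467918  0.84790827 -1.19727136]
 [ 0.          0.          0.          1.        ]]
top [[499.71174523   0.         270.2489038 ]
 [  0.         499.71174523 207.19635104]
 [  0.           0.           1.        ]] [[-0.01366913 -0.99982346 -0.01289201 -0.0390295 ]
 [ 0.99305616 -0.015081    0.11667058 -0.60599184]
 [-0.11684441 -0.0112077   0.99308699 -0.97333823]
 [ 0.          0.          0.          1.        ]]
wrist [[365.25849853   0.         279.34319404]
 [  0.         365.25849853 214.13577933]
 [  0.           0.           1.        ]] [[ 0.3944694  -0.91890823 -0.00125077 -0.59840449]
 [ 0.88384059  0.37978728 -0.27310701  0.033641  ]
 [ 0.2514353   0.10662687  0.96198285 -0.39055789]
 [ 0.          0.          0.          1.        ]]
```

View pics/scene0.png

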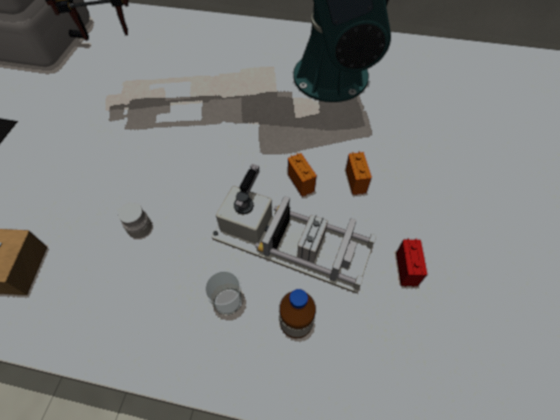

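View pics/top0.png

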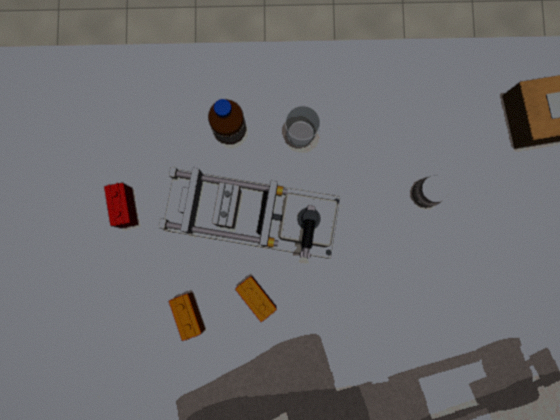

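View pics/wrist0.png

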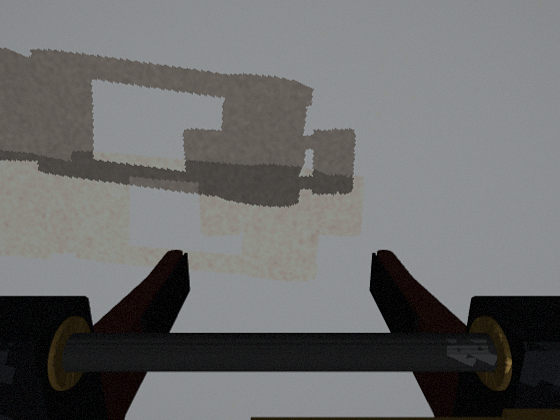

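The top view shows the clamp housing at about (309,222), the bay running left (world +y), and the folded black grip running from (309,215) down to (306,255), with the arm towards the robot. The bottle is at (227,120), the beaker at (300,127) and the jar at (430,190). The candidates for the cassette are the white block at (226,204) in the bay, the orange ones at (186,316) and (256,299), and the red one at (119,205). The white one between the plates fits the description. I'll enlarge it.

Run:
```python
import cv2
a=cv2.imread("pics/top0.png")[150:275,150:350]
cv2.imwrite("pics/topz.png",cv2.convertScaleAbs(cv2.resize(a,None,fx=4,fy=4,interpolation=cv2.INTER_CUBIC),alpha=1.5))
a=cv2.imread("pics/scene0.png")[155:290,205:385]
cv2.imwrite("pics/scenez.png",cv2.convertScaleAbs(cv2.resize(a,None,fx=4.4,fy=4.4,interpolation=cv2.INTER_CUBIC),alpha=1.5))
```

```text
(no output)
```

View pics/topz.png

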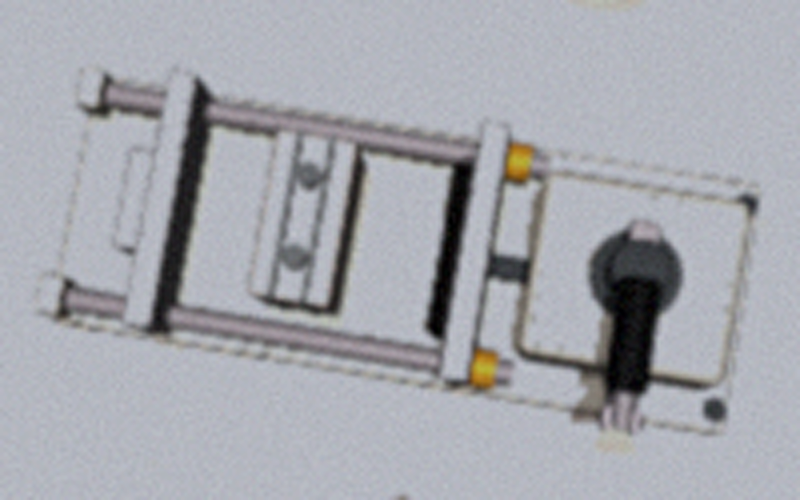

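View pics/scenez.png

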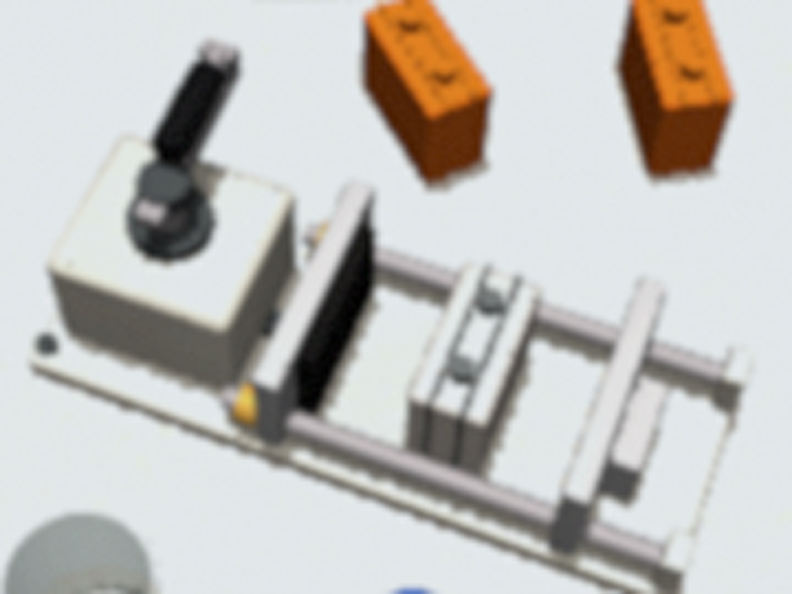

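```bash
cat > h.py <<'E'
import numpy as np, cv2
CAL={}
def cal(n):
    from cell import vision
    d=vision.get_image(n); return d
def ray(K,W,u,v):
    d=np.array([(u-K[0,2])/K[0,0],-(v-K[1,2])/K[1,1],-1.0])
    R=W[:3,:3];t=W[:3,3]
    return -R.T@t, R.T@d/np.linalg.norm(d)
def onz(K,W,u,v,z):
    o,d=ray(K,W,u,v); return o+d*(z-o[2])/d[2]
def tri(a,b):
    (o1,d1),(o2,d2)=a,b
    s=np.linalg.lstsq(np.c_[d1,-d2],o2-o1,rcond=None)[0]
    p,q=o1+s[0]*d1,o2+s[1]*d2
    return (p+q)/2,np.linalg.norm(p-q)
def proj(K,W,p):
    c=W[:3,:3]@p+W[:3,3]; return np.array([K[0,2]+K[0,0]*c[0]/-c[2],K[1,2]-K[1,1]*c[1]/-c[2]])
E
python3 - <<'E'
from h import *
np.set_printoptions(precision=4,suppress=True)
from cell import vision
T=cal("top");S=cal("scene")
cv2.imwrite("pics/t1.png",T["image"])
KT,WT,KS,WS=T["intrinsics"],T["world_to_cam"],S["intrinsics"],S["world_to_cam"]
t=lambda u,v:(150+u/4,150+v/4); s=lambda u,v:(205+u/4.4,155+v/4.4)
P={}
for n,a,b in [("hingeknuckle",(622,408),(220,52)),("hub",(636,270),(168,212)),("sleeve_hinge_end",(627,392),(222,70)),("sleeve_free",(637,280),(172,158)),("plate_top_l",(493,125),(358,188)),("endplate",(182,72),(650,285))]:
    print(n,*tri(ray(KT,WT,*t(*a)),ray(KS,WS,*s(*b))))
print("base corners z14")
for c in [(760,180),(720,432),(40,318),(80,75)]: print(onz(KT,WT,*t(*c),.014))
for c in [(30,362),(660,592)]: print('S',onz(KS,WS,*s(*c),.014))
print("housing z86")
for c in [(550,175),(752,195),(722,385),(520,350)]: print(onz(KT,WT,*t(*c),.086))
for c in [(130,138),(297,188),(225,328),(50,268)]: print('S',onz(KS,WS,*s(*c),.086))
# sleeve via masks
for im,K,W,box in [(T["image"],KT,WT,(285,210,330,262)),(S["image"],KS,WS,(235,160,265,195))]:
    g=im.max(2); x0,y0,x1,y1=box
    m=(g[y0:y1,x0:x1]<40).astype(np.uint8)
    n,l,st,ce=cv2.connectedComponentsWithStats(m)
    i=1+st[1:,4].argmax(); ys,xs=np.where(l==i); print(st[i],ce[i]+[x0,y0])
    vx=cv2.fitLine(np.c_[xs+x0,ys+y0].astype(np.float32),cv2.DIST_L2,0,.01,.01).ravel();print(vx)
E
```

```text
hingeknuckle [ 0.5108 -0.1086  0.1468] 0.0038170118305871485
hub [ 0.577  -0.1204  0.0996] 0.001518596800494397
sleeve_hinge_end [ 0.5175 -0.1089  0.141 ] 0.008810050337907476
sleeve_free [ 0.5689 -0.1179  0.1349] 0.0025585346943964773
plate_top_l [ 0.6245 -0.0358  0.215 ] 0.039699654911274904
endplate [0.6502 0.09   0.22  ] 0.03247088222831908
base corners z14
[ 0.631  -0.1918  0.014 ]
[ 0.502  -0.1676  0.014 ]
[0.5651 0.1798 0.014 ]
[0.6918 0.1604 0.014 ]
S [ 0.6294 -0.1884  0.014 ]
S [0.6881 0.1473 0.014 ]
housing z86
[ 0.6249 -0.0818  0.086 ]
[ 0.6137 -0.1784  0.086 ]
[ 0.5231 -0.1615  0.086 ]
[ 0.5411 -0.0661  0.086 ]
S [ 0.5278 -0.1542  0.086 ]
S [ 0.541  -0.0628  0.086 ]
S [ 0.6276 -0.0791  0.086 ]
S [ 0.6121 -0.1717  0.086 ]
[ 10   0  23  39 398] [306.7387 230.3744]
[  0.0228  -0.9997 306.7387 230.3744]
[  5   9  18  25 211] [247.8957 181.0047]
[  0.4374  -0.8993 247.8957 181.0047]
```

```bash
cat >> h.py <<'E'
from scipy.spatial.transform import Rotation as Ro, Slerp
np.set_printoptions(precision=4,suppress=True)
def plan(p0,r0,p1,r1,n,g,dec=3):
    """straight line rows, tool axes"""
    R0=Ro.from_rotvec(r0) if not isinstance(r0,Ro) else r0; R1=r1
    return path(p0,R0,[(p0+(p1-p0)*k/n, R0*Ro.from_rotvec((R0.inv()*R1).as_rotvec()*k/n)) for k in range(1,n+1)],g,dec)
def path(p,R,poses,g,dec=3):
    rows=[]
    for q,Q in poses:
        d=np.round(R.inv().apply(q-p)/.3,dec); w=np.round((R.inv()*Q).as_rotvec(degrees=True)/60,dec)
        rows.append([float(x)+0. for x in [*d,*w]]+[g])
        p=p+R.apply(d*.3); R=R*Ro.from_rotvec(w*60,degrees=True)
    for i in range(0,len(rows),12): print(str(rows[i:i+12]).replace(' ',''))
    print('end',p,R.as_rotvec())
YAW=-0.175
cx=np.array([np.cos(YAW),np.sin(YAW),0]); cy=np.array([-np.sin(YAW),np.cos(YAW),0])
def down(yaw): # tool z down, tool x at yaw
    x=np.array([np.cos(yaw),np.sin(yaw),0]); z=np.array([0,0,-1.]); return Ro.from_matrix(np.c_[x,np.cross(z,x),z])
AX=np.array([.577,-.120,0]);
E
python3 - <<'E'
from h import *
from cell import bot
s=bot.read_state()
plan(s["tool_pos"],s["orientation"],np.array([.552,-.116,.25]),down(YAW),18,1.0)
E
```

```text
[[0.085,-0.051,-0.002,0.0,0.0,0.031,1.0],[0.084,-0.054,-0.002,0.0,0.0,0.031,1.0],[0.082,-0.056,-0.002,0.0,0.0,0.03,1.0],[0.08,-0.059,-0.002,0.0,0.0,0.031,1.0],[0.078,-0.062,-0.002,0.0,0.0,0.031,1.0],[0.077,-0.064,-0.002,0.0,0.0,0.031,1.0],[0.074,-0.066,-0.002,0.0,0.0,0.031,1.0],[0.071,-0.069,-0.001,0.0,0.0,0.03,1.0],[0.07,-0.071,-0.002,0.0,0.0,0.031,1.0],[0.067,-0.073,-0.002,0.0,0.0,0.031,1.0],[0.065,-0.076,-0.002,-0.001,0.0,0.031,1.0],[0.063,-0.077,-0.002,0.0,0.0,0.031,1.0]]
[[0.06,-0.08,-0.002,0.0,0.0,0.031,1.0],[0.057,-0.081,-0.002,0.0,0.0,0.03,1.0],[0.054,-0.083,-0.002,0.0,0.0,0.031,1.0],[0.052,-0.085,-0.002,0.0,0.0,0.031,1.0],[0.05,-0.086,-0.002,0.0,0.0,0.031,1.0],[0.046,-0.088,-0.002,0.0,0.0,0.031,1.0]]
end [ 0.552  -0.1161  0.2499] [ 3.1294 -0.2752 -0.0003]
```

{"api": "step_arm", "payload": {
  "steps": [
    [0.085,-0.051,-0.002,0.0,0.0,0.031,1.0],
    [0.084,-0.054,-0.002,0.0,0.0,0.031,1.0],
    [0.082,-0.056,-0.002,0.0,0.0,0.03,1.0],
    [0.08,-0.059,-0.002,0.0,0.0,0.031,1.0],
    [0.078,-0.062,-0.002,0.0,0.0,0.031,1.0],
    [0.077,-0.064,-0.002,0.0,0.0,0.031,1.0],
    [0.074,-0.066,-0.002,0.0,0.0,0.031,1.0],
    [0.071,-0.069,-0.001,0.0,0.0,0.03,1.0],
    [0.07,-0.071,-0.002,0.0,0.0,0.031,1.0],
    [0.067,-0.073,-0.002,0.0,0.0,0.031,1.0],
    [0.065,-0.076,-0.002,0.0,0.0,0.031,1.0],
    [0.063,-0.077,-0.002,0.0,0.0,0.031,1.0]
  ]
}}

```text
time_s: 1.25
tool_pos: [0.4477, -0.2599, 0.2466]
orientation: [-3.141, -0.026, -0.0]
ft_force: [-0.3, -0.3, -0.3]
opening: 0.995
```

{"api": "step_arm", "payload": {
  "steps": [
    [0.06,-0.08,-0.002,0.0,0.0,0.031,1.0],
    [0.057,-0.081,-0.002,0.0,0.0,0.03,1.0],
    [0.054,-0.083,-0.002,0.0,0.0,0.031,1.0],
    [0.052,-0.085,-0.002,0.0,0.0,0.031,1.0],
    [0.05,-0.086,-0.002,0.0,0.0,0.031,1.0],
    [0.046,-0.088,-0.002,0.0,0.0,0.031,1.0],
    [0,0,0,0,0,0,1]
  ]
}}

```text
time_s: 1.83
tool_pos: [0.5548, -0.1126, 0.2503]
orientation: [-3.128, 0.272, -0.003]
ft_force: [0.3, 0.1, 0.1]
opening: 1.004
```

Run:
```python
from h import *
from cell import bot
d=cal("wrist"); cv2.imwrite("pics/w1.png",cv2.convertScaleAbs(d["image"],alpha=1.5))
K,W=d["intrinsics"],d["world_to_cam"]
s=bot.read_state(); print(s["tool_pos"],s["orientation"],s["joint_positions"],s["ft_force"])
print("cam",-W[:3,:3].T@W[:3,3])
H=AX-.07*cx+[0,0,.14]
for n,p in [("hinge",H),("end",H+.064*cx),("sl0",H+.012*cx),("axis140",AX+[0,0,.14])]: print(n,proj(K,W,p))
```

```text
[ 0.5533 -0.1145  0.2501] [-3.1295  0.2696 -0.0006] [-0.3266  0.2991  1.5736  0.0006  1.2686  1.4159] [-0.2168 -0.6763  0.221 ]
cam [ 0.6272 -0.1254  0.3957]
hinge [284.2682 275.0982]
end [284.6829 193.064 ]
sl0 [284.342  260.5046]
axis140 [284.7246 184.8109]
```

View pics/w1.png

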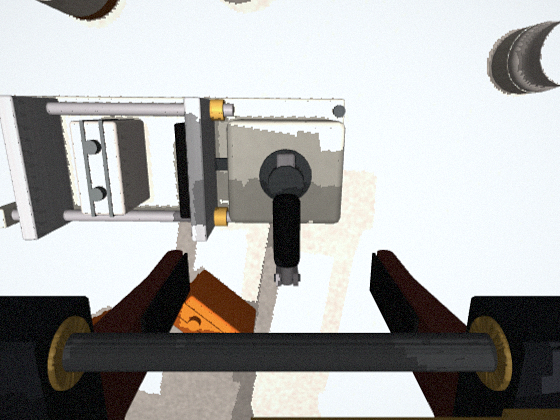

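The grip's sleeve shows at column 287, rows 193 to 266, and the hinge at (288,278). That is within 2 mm of the pose predicted from the two-view measurement. Two-view sleeve height is 0.135–0.141 m against 0.140 m in the text. I'll descend to grasp it 45 mm from the hinge.

```bash
sed -i 's/^AX=.*/AX=np.array([.577,-.121,0])/' h.py
python3 - <<'E'
from h import *
from cell import bot
s=bot.read_state()
plan(s["tool_pos"],s["orientation"],AX-.025*cx+[0,0,.139],down(YAW),10,1.0)
E
```

```text
[[0.0,0.001,0.037,0.0,0.0,0.0,1.0],[0.0,0.001,0.037,0.0,0.0,0.001,1.0],[-0.001,0.0,0.037,0.0,0.0,0.0,1.0],[0.0,0.001,0.037,0.0,0.0,0.0,1.0],[0.0,0.001,0.037,0.0,0.0,0.0,1.0],[0.0,0.001,0.037,0.0,0.0,0.001,1.0],[0.0,0.001,0.037,0.0,0.0,0.0,1.0],[0.0,0.0,0.037,0.0,0.0,0.0,1.0],[-0.001,0.001,0.037,0.0,0.0,0.001,1.0],[0.0,0.001,0.037,0.0,0.0,0.0,1.0]]
end [ 0.5523 -0.1167  0.1391] [-3.1291  0.2745 -0.0006]
```

{"api": "step_arm", "payload": {
  "steps": [
    [0,0.001,0.037,0,0,0,1],
    [0,0.001,0.037,0,0,0,1],
    [0,0.001,0.037,0,0,0,1],
    [0,0.001,0.037,0,0,0,1],
    [0,0.001,0.037,0,0,0,1],
    [0,0.001,0.037,0,0,0,1],
    [0,0.001,0.037,0,0,0,1],
    [0,0.001,0.037,0,0,0,1],
    [0,0,0.037,0,0,0,1],
    [0,0,0.037,0,0,0,1],
    [0,0,0,0,0,0,1],
    [0,0,0,0,0,0,0.5]
  ]
}}

```text
time_s: 2.88
tool_pos: [0.5512, -0.1185, 0.1383]
orientation: [-3.129, 0.275, 0.003]
ft_force: [1.1, 0.4, 0.2]
opening: 0.96
```

{"api": "step_arm", "payload": {
  "steps": [
    [0,0,0,0,0,0,0.35],
    [0,0,0,0,0,0,0.3],
    [0,0,0,0,0,0,0.25],
    [0,0,0,0,0,0,0.2],
    [0,0,0,0,0,0,0.1],
    [0,0,0,0,0,0,0],
    [0,0,0,0,0,0,0],
    [0,0,0,0,0,0,0]
  ]
}}

```text
time_s: 3.55
tool_pos: [0.5517, -0.1188, 0.1392]
orientation: [-3.129, 0.275, -0.0]
ft_force: [1.0, 0.3, 0.2]
opening: 0.358
```

{"api": "step_arm", "payload": {
  "steps": [
    [0,0,0,0,0,0,0],
    [0,0,0,0,0,0,0],
    [0,0,0,0,0,0,0],
    [0,0,0,0,0,0,0],
    [0,0,0,0,0,0,0]
  ]
}}

```text
time_s: 3.97
tool_pos: [0.552, -0.1175, 0.1391]
orientation: [-3.127, 0.275, -0.001]
ft_force: [0.9, 5.1, 0.4]
opening: 0.22
```

Run:
```python
from h import *
from cell import bot
s=bot.read_state();print(s)
d=cal("wrist"); cv2.imwrite("pics/w2.png",cv2.convertScaleAbs(d["image"],alpha=1.5))
# swing arc about hinge H: pose rotates with grip to tilt
H=AX-.07*cx+[0,0,.14]
p=s["tool_pos"];R=Ro.from_rotvec(s["orientation"])
ax=-cy
poses=[]
for k in range(1,13):
    q=Ro.from_rotvec(ax*np.radians(4*k)); poses.append((H+q.apply(p-H),q*R))
path(p,R,poses,0.0)
```

```text
{'time_s': 3.9667, 'joint_positions': array([-0.3335,  0.4183,  1.6997,  0.0027,  1.0237,  1.4115]), 'qvel': array([-0.0014, -0.001 ,  0.0009, -0.0007,  0.0019,  0.0015]), 'effort': array([ -3.0842, -50.3814, -22.215 ,  -1.5676,  -0.0888,   0.09  ]), 'tool_pos': array([ 0.552 , -0.1175,  0.1391]), 'orientation': array([-3.1272,  0.2753, -0.0006]), 'ft_force': array([0.9268, 5.0816, 0.4194]), 'ft_torque': array([ 0.8751, -0.2523,  0.0952]), 'opening': 0.22000339052401527}
[[0.0,0.0,-0.01,0.0,0.067,0.0,0.0],[0.0,0.0,-0.011,0.0,0.066,0.0,0.0],[0.0,0.0,-0.01,0.0,0.067,0.0,0.0],[-0.001,0.0,-0.011,0.0,0.067,-0.001,0.0],[0.0,0.0,-0.01,0.0,0.066,0.0,0.0],[0.0,0.0,-0.011,0.0,0.067,0.0,0.0],[0.0,0.0,-0.01,0.0,0.067,0.0,0.0],[0.0,0.0,-0.01,0.0,0.066,0.0,0.0],[0.0,0.0,-0.011,0.0,0.067,0.0,0.0],[-0.001,0.0,-0.01,0.0,0.067,0.0,0.0],[0.0,0.0,-0.011,0.001,0.066,0.0,0.0],[0.0,0.0,-0.01,0.0,0.067,-0.001,0.0]]
end [ 0.5381 -0.1151  0.1727] [ 2.7983 -0.2442  1.2465]
```

View pics/w2.png

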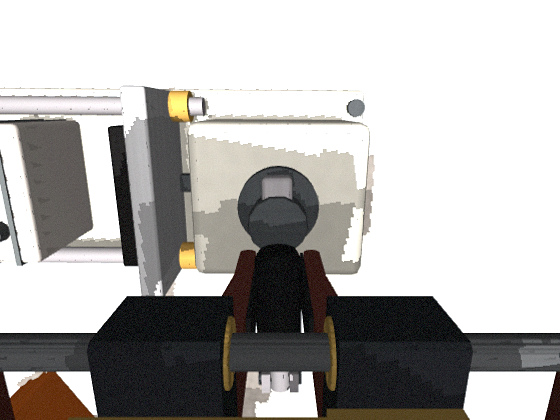

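The sleeve is held: opening 0.22 is about 19 mm, and both fingers lie against the black sleeve at (278,300). Next I'll swing it out in an arc.

{"api": "step_arm", "payload": {
  "steps": [
    [0,0,-0.01,0,0.067,0,0],
    [0,0,-0.011,0,0.067,0,0],
    [0,0,-0.01,0,0.067,0,0],
    [0,0,-0.011,0,0.067,0,0],
    [0,0,-0.01,0,0.067,0,0],
    [0,0,-0.011,0,0.067,0,0]
  ]
}}

```text
time_s: 4.52
tool_pos: [0.5483, -0.1173, 0.158]
orientation: [3.025, -0.266, 0.651]
ft_force: [6.6, 10.9, -2.9]
opening: 0.221
```

Run:
```python
from cell import bot
s=bot.read_state();print(s["tool_pos"],s["orientation"],s["joint_positions"],s["ft_force"],s["opening"])
```

```text
[ 0.5483285  -0.11726377  0.15801195] [ 3.0248177  -0.26640923  0.65123063] [-0.39268591  0.24926885  2.03506401  0.20686304  0.45061797  1.18596173] [ 6.62706281 10.88260619 -2.93870569] 0.2207918891028489
```

Run:
```python
from h import *
from cell import bot
s=bot.read_state()
H=AX-.07*cx+[0,0,.14]
p=s["tool_pos"];R=Ro.from_rotvec(s["orientation"]); z=R.apply([0,0,1])
G=p-.002*z; v=G-H; print("rel",v@cx,v@cy,v[2],np.degrees(np.arctan2(v[2],v@cx)),np.hypot(v[2],v@cx), "tilt",np.degrees(np.arccos(-z[2])))
a0=np.arctan2(v[2],v@cx); r=.045
poses=[]
n=18
for k in range(1,n+1):
    a=a0+(np.radians(92)-a0)*k/n
    poses.append((H+r*np.cos(a)*cx+r*np.sin(a)*np.array([0,0,1])+(-.0005)*cy+.002*z,R))
path(p,R,poses,0.0)
```

```text
rel 0.04029301546526997 -0.0013139845012359176 0.019834813402166696 26.209377206115015 0.0449104321731962 tilt 24.295711758458044
[[0.0,-0.003,-0.01,0.0,0.0,0.0,0.0],[-0.002,0.0,-0.009,0.0,0.0,0.0,0.0],[-0.001,0.0,-0.009,0.0,0.0,0.0,0.0],[-0.003,0.0,-0.01,0.0,0.0,0.0,0.0],[-0.003,0.0,-0.009,0.0,0.0,0.0,0.0],[-0.003,0.0,-0.009,0.0,0.0,0.0,0.0],[-0.005,0.0,-0.008,0.0,0.0,0.0,0.0],[-0.004,0.0,-0.009,0.0,0.0,0.0,0.0],[-0.005,0.0,-0.008,0.0,0.0,0.0,0.0],[-0.006,0.0,-0.007,0.0,0.0,0.0,0.0],[-0.006,0.0,-0.008,0.0,0.0,0.0,0.0],[-0.007,0.0,-0.006,0.0,0.0,0.0,0.0]]
[[-0.007,0.0,-0.007,0.0,0.0,0.0,0.0],[-0.008,0.0,-0.006,0.0,0.0,0.0,0.0],[-0.007,0.0,-0.005,0.0,0.0,0.0,0.0],[-0.009,0.0,-0.005,0.0,0.0,0.0,0.0],[-0.008,0.0,-0.005,0.0,0.0,0.0,0.0],[-0.009,0.0,-0.004,0.0,0.0,0.0,0.0]]
end [ 0.5072 -0.1091  0.1832] [ 3.0248 -0.2664  0.6512]
```

{"api": "step_arm", "payload": {
  "steps": [
    [0,-0.003,-0.01,0,0,0,0],
    [-0.002,0,-0.009,0,0,0,0],
    [-0.001,0,-0.009,0,0,0,0],
    [-0.003,0,-0.01,0,0,0,0],
    [-0.003,0,-0.009,0,0,0,0],
    [-0.003,0,-0.009,0,0,0,0]
  ]
}}

```text
time_s: 5.02
tool_pos: [0.5386, -0.1151, 0.1711]
orientation: [3.026, -0.266, 0.646]
ft_force: [4.8, 2.7, -8.3]
opening: 0.218
```

{"api": "step_arm", "payload": {
  "steps": [
    [-0.005,0,-0.008,0,0,0,0],
    [-0.004,0,-0.009,0,0,0,0],
    [-0.005,0,-0.008,0,0,0,0],
    [-0.006,0,-0.007,0,0,0,0],
    [-0.006,0,-0.008,0,0,0,0],
    [-0.007,0,-0.006,0,0,0,0]
  ]
}}

```text
time_s: 5.52
tool_pos: [0.5253, -0.113, 0.1804]
orientation: [3.025, -0.267, 0.649]
ft_force: [8.5, 3.7, -5.8]
opening: 0.22
```

{"api": "step_arm", "payload": {
  "steps": [
    [-0.007,0,-0.007,0,0,0,0],
    [-0.008,0,-0.006,0,0,0,0],
    [-0.007,0,-0.005,0,0,0,0],
    [-0.009,0,-0.005,0,0,0,0],
    [-0.008,0,-0.005,0,0,0,0],
    [-0.009,0,-0.004,0,0,0,0],
    [-0.005,0,0,0,0,0,0]
  ]
}}

```text
time_s: 6.1
tool_pos: [0.5096, -0.1105, 0.1846]
orientation: [3.022, -0.268, 0.658]
ft_force: [10.7, 5.4, 0.5]
opening: 0.221
```

Run:
```python
from h import *
from cell import bot
s=bot.read_state();print(s["tool_pos"],s["orientation"],s["joint_positions"],s["ft_force"])
S=cal("scene");cv2.imwrite("pics/s3.png",cv2.convertScaleAbs(cv2.resize(S["image"][110:290,200:400],None,fx=3.8,fy=3.2),alpha=1.5))
T=cal("wrist");cv2.imwrite("pics/w3.png",cv2.convertScaleAbs(T["image"],alpha=1.5))
```

```text
[ 0.5096 -0.1105  0.1846] [ 3.0218 -0.2675  0.6576] [-0.4159  0.1486  2.0836  0.2068  0.5007  1.1704] [10.7169  5.4071  0.5348]
```

View pics/s3.png

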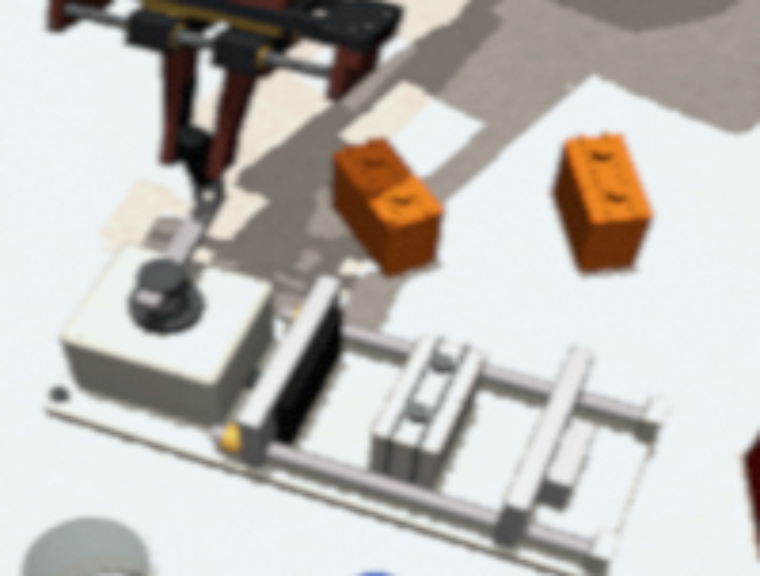

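View pics/w3.png

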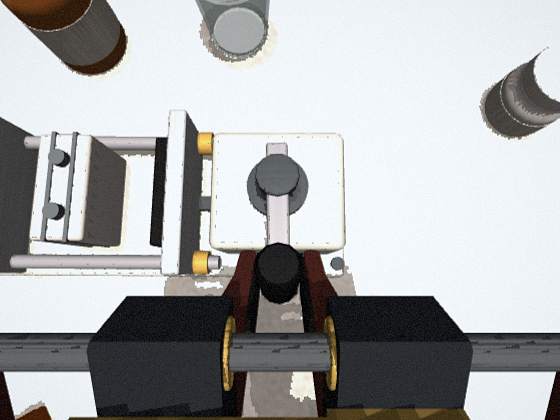

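In the wrist view the grip shows end-on at (280,270) over the arm's end, so it is essentially upright. I'll nudge it against the stop, open the jaws, turn the tool to point straight down and regrasp.

{"api": "step_arm", "payload": {
  "steps": [
    [-0.008,0,0.003,0,0,0,0],
    [-0.006,0,0.003,0,0,0,0],
    [0,0,0,0,0,0,0],
    [0,0,0,0,0,0,0],
    [0,0,0,0,0,0,0]
  ]
}}

```text
time_s: 6.62
tool_pos: [0.5095, -0.1113, 0.1842]
orientation: [3.017, -0.267, 0.668]
ft_force: [7.1, 5.2, 14.5]
opening: 0.223
```

{"api": "step_arm", "payload": {
  "steps": [
    [0,0,0,0,0,0,0.45],
    [0,0,0,0,0,0,0.45],
    [0,0,0,0,0,0,0.45],
    [0,0,0,0,0,0,0.45]
  ]
}}

```text
time_s: 6.95
tool_pos: [0.5021, -0.109, 0.1784]
orientation: [3.026, -0.266, 0.644]
ft_force: [0.7, -0.8, -0.3]
opening: 0.443
```

Run:
```python
from h import *
from cell import bot
s=bot.read_state();print(s["tool_pos"],s["orientation"],s["joint_positions"],s["ft_force"],s["opening"])
S=cal("scene");cv2.imwrite("pics/s4.png",cv2.convertScaleAbs(cv2.resize(S["image"][110:200,200:300],None,fx=6,fy=6),alpha=1.5))
H=AX-.07*cx+[0,0,.14]
p=s["tool_pos"];R=Ro.from_rotvec(s["orientation"])
plan(p,R,H+[0,0,.047],down(YAW),6,.45)
```

```text
[ 0.5021 -0.109   0.1784] [ 3.0263 -0.266   0.644 ] [-0.4191  0.1511  2.0983  0.2097  0.4932  1.1622] [ 0.7338 -0.8155 -0.2956] 0.44315153408984065
[[0.005,-0.001,-0.003,0.0,-0.067,0.0,0.45],[0.005,0.0,-0.003,0.0,-0.066,0.0,0.45],[0.004,-0.001,-0.004,0.0,-0.067,0.0,0.45],[0.004,-0.001,-0.004,0.0,-0.067,0.0,0.45],[0.004,0.0,-0.004,0.0,-0.067,0.0,0.45],[0.003,-0.001,-0.005,0.0,-0.066,0.0,0.45]]
end [ 0.5079 -0.1088  0.187 ] [-3.1292  0.275  -0.0007]
```

View pics/s4.png

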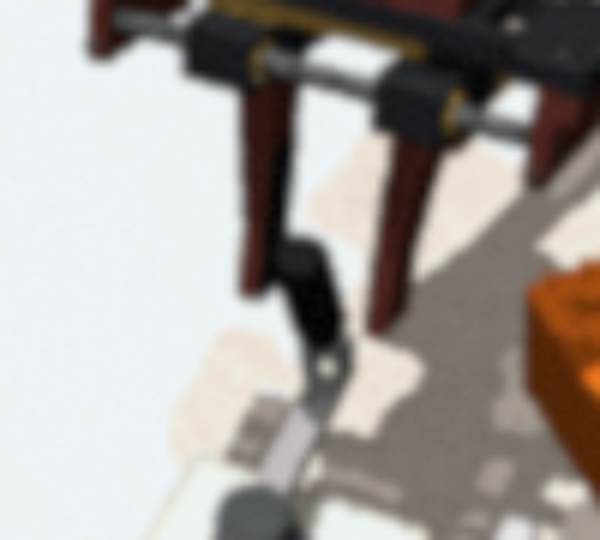

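Run:
```python
from h import *
S=cal("scene");T=cal("top");H=AX-.07*cx+[0,0,.14]
for d in (S,T):
    print(proj(d["intrinsics"],d["world_to_cam"],H),[ (a,proj(d["intrinsics"],d["world_to_cam"],H+.064*(np.cos(np.radians(a))*cx+np.sin(np.radians(a))*np.array([0,0,1])))) for a in (70,80,90)])
```

```text
[254.5136 167.8024] [(70, array([248.2148, 156.799 ])), (80, array([250.3206, 152.0291])), (90, array([252.5427, 147.8173]))]
[304.4126 253.9371] [(70, array([308.3939, 240.1013])), (80, array([307.5185, 246.4133])), (90, array([306.5347, 253.0195]))]
```

{"api": "step_arm", "payload": {
  "steps": [
    [0.005,0,-0.003,0,-0.067,0,0.45],
    [0.005,0,-0.003,0,-0.067,0,0.45],
    [0.004,-0.001,-0.004,0,-0.067,0,0.45],
    [0.004,-0.001,-0.004,0,-0.067,0,0.45],
    [0.004,0,-0.004,0,-0.067,0,0.45],
    [0.003,-0.001,-0.005,0,-0.067,0,0.45],
    [0,0,0,0,0,0,0.45]
  ]
}}

```text
time_s: 7.68
tool_pos: [0.5116, -0.1103, 0.1878]
orientation: [3.129, -0.275, 0.0]
ft_force: [0.9, 0.2, -0.2]
opening: 0.45
```

Run:
```python
from h import *
from cell import bot
s=bot.read_state();print(s["tool_pos"],s["orientation"],s["joint_positions"],s["ft_force"],s["opening"])
T=cal("wrist");cv2.imwrite("pics/w5.png",cv2.convertScaleAbs(T["image"],alpha=1.5))
H=AX-.07*cx+[0,0,.14]
for p in (H,H+[0,0,.064]): print(proj(T["intrinsics"],T["world_to_cam"],p))
```

```text
[ 0.5116 -0.1103  0.1878] [ 3.1291 -0.2749  0.0002] [-0.3441  0.3053  1.7379 -0.0004  1.0982  1.4022] [ 0.9133  0.1834 -0.1633] 0.44987820212412655
[278.1833 252.7699]
[277.8222 313.072 ]
```

View pics/w5.png

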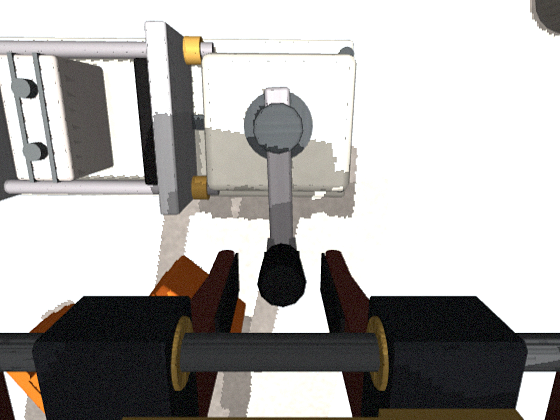

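The sleeve's end disc is at (281,281). It would be at about row 300 or more if upright, so the grip is some 10–15° short of its stop: the pads pivoted instead of pushing. I'll regrasp it and turn tool and grip together about the hinge onto the stop.

{"api": "step_arm", "payload": {
  "steps": [
    [0,0,0,0,0,0,0],
    [0,0,0,0,0,0,0],
    [0,0,0,0,0,0,0],
    [0,0,0,0,0,0,0],
    [0,0,0,0,0,0,0],
    [0,0,0,0,0,0,0]
  ]
}}

```text
time_s: 8.23
tool_pos: [0.5075, -0.1097, 0.1874]
orientation: [3.129, -0.275, -0.002]
ft_force: [-2.7, -4.8, -2.0]
opening: 0.225
```

Run:
```python
from h import *
from cell import bot
s=bot.read_state();print(s["tool_pos"],s["ft_force"],s["opening"])
H=AX-.07*cx+[0,0,.14]
p=s["tool_pos"];R=Ro.from_rotvec(s["orientation"])
poses=[]
for k in range(1,9):
    q=Ro.from_rotvec(-cy*np.radians(3*k)); poses.append((H+q.apply(p-H),q*R))
path(p,R,poses,0.0)
```

```text
[ 0.5075 -0.1097  0.1874] [-2.7189 -4.7998 -1.9978] 0.22489535083813514
[[-0.008,0.0,0.0,0.0,0.05,0.0,0.0],[-0.009,0.0,0.001,0.0,0.05,0.0,0.0],[-0.008,0.0,0.0,0.0,0.05,0.0,0.0],[-0.008,0.0,0.0,0.0,0.05,0.0,0.0],[-0.008,0.0,0.001,0.0,0.05,0.0,0.0],[-0.009,0.0,0.0,0.0,0.05,0.0,0.0],[-0.008,0.0,0.0,0.0,0.05,0.0,0.0],[-0.008,0.0,0.0,0.0,0.05,0.0,0.0]]
end [ 0.4885 -0.1064  0.1832] [ 3.0259 -0.2657  0.6408]
```

{"api": "step_arm", "payload": {
  "steps": [
    [-0.008,0,0,0,0.05,0,0],
    [-0.009,0,0.001,0,0.05,0,0],
    [-0.008,0,0,0,0.05,0,0],
    [-0.008,0,0,0,0.05,0,0],
    [-0.008,0,0.001,0,0.05,0,0]
  ]
}}

```text
time_s: 8.65
tool_pos: [0.4968, -0.1079, 0.1859]
orientation: [3.078, -0.271, 0.411]
ft_force: [4.0, -5.2, -7.3]
opening: 0.216
```

{"api": "step_arm", "payload": {
  "steps": [
    [-0.008,0,0,0,0.05,0,0],
    [-0.005,0,0,0,0.03,0,0],
    [0,0,0,0,0,0,0],
    [0,0,0,0,0,0,0]
  ]
}}

```text
time_s: 8.98
tool_pos: [0.4951, -0.1077, 0.1855]
orientation: [3.051, -0.271, 0.541]
ft_force: [8.1, -5.3, -11.1]
opening: 0.216
```

Run:
```python
from h import *
from cell import bot
s=bot.read_state();print(s["tool_pos"],s["orientation"],s["ft_force"],s["ft_torque"],s["opening"])
T=cal("wrist");cv2.imwrite("pics/w6.png",cv2.convertScaleAbs(T["image"],alpha=1.5))
H=AX-.07*cx+[0,0,.14]
for p in (H,H+[0,0,.064]): print(proj(T["intrinsics"],T["world_to_cam"],p))
T=cal("top");cv2.imwrite("pics/t6.png",cv2.convertScaleAbs(cv2.resize(T["image"][180:290,230:370],None,fx=5,fy=5),alpha=1.5))
T=cal("scene");cv2.imwrite("pics/s6.png",cv2.convertScaleAbs(cv2.resize(T["image"][110:200,200:300],None,fx=6,fy=6),alpha=1.5))
```

```text
[ 0.4951 -0.1077  0.1855] [ 3.0507 -0.2705  0.5407] [  8.058   -5.2534 -11.0833] [-0.6621 -0.3104 -0.224 ] 0.2164460755426268
[277.4222 252.6239]
[276.7419 257.6834]
```

View pics/w6.png

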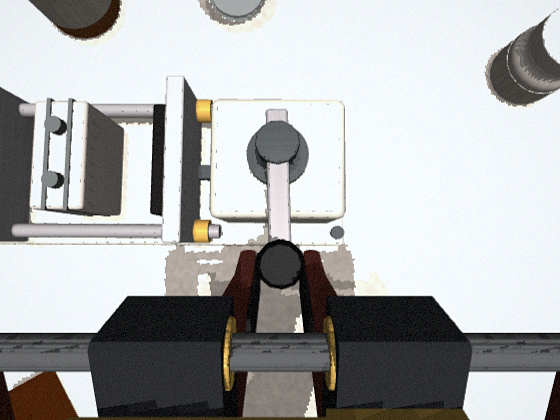

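View pics/s6.png

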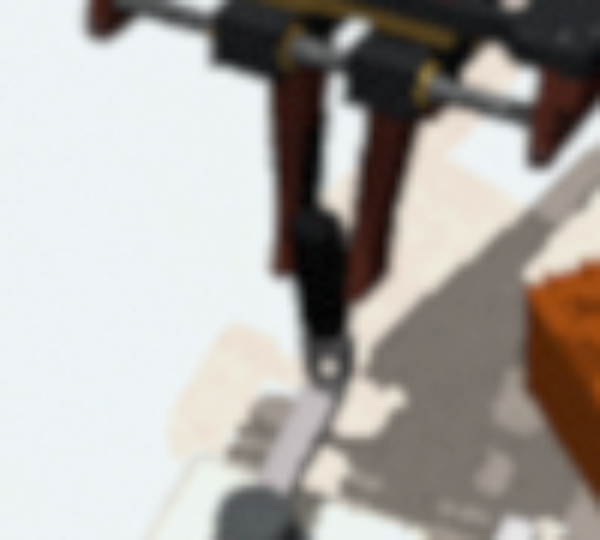

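The end disc at (282,263) is now within 7 px of the upright prediction of (277,258), and the scene view shows the grip standing vertical over the hinge. The rising force of about 13 N shows it is on the stop. I'll open the jaws, turn the tool straight down and regrasp.

{"api": "step_arm", "payload": {
  "steps": [
    [0,0,0,0,0,0,0.45],
    [0,0,0,0,0,0,0.45],
    [0,0,0,0,0,0,0.45],
    [0,0,0,0,0,0,0.45]
  ]
}}

```text
time_s: 9.47
tool_pos: [0.4929, -0.1062, 0.1847]
orientation: [3.054, -0.269, 0.533]
ft_force: [0.2, -0.5, -0.2]
opening: 0.439
```

Run:
```python
from h import *
from cell import bot
s=bot.read_state();print(s["tool_pos"],s["ft_force"],s["opening"])
H=AX-.07*cx+[0,0,.14]
plan(s["tool_pos"],s["orientation"],H+[-.002,0,.047],down(YAW),6,.45)
```

```text
[ 0.4929 -0.1062  0.1847] [ 0.1536 -0.5095 -0.2235] 0.43883704026569403
[[0.007,0.0,0.001,0.0,-0.055,0.0,0.45],[0.008,0.0,0.001,0.0,-0.055,0.0,0.45],[0.008,0.0,0.001,0.0,-0.055,0.0,0.45],[0.007,0.001,0.0,0.0,-0.055,0.0,0.45],[0.008,0.0,-0.001,0.0,-0.055,0.0,0.45],[0.007,0.0,-0.001,-0.001,-0.055,0.0,0.45]]
end [ 0.506  -0.1089  0.1871] [ 3.129  -0.2753 -0.0002]
```

{"api": "step_arm", "payload": {
  "steps": [
    [0.007,0,0.001,0,-0.055,0,0.45],
    [0.008,0,0.001,0,-0.055,0,0.45],
    [0.008,0,0.001,0,-0.055,0,0.45],
    [0.007,0.001,0,0,-0.055,0,0.45],
    [0.008,0,-0.001,0,-0.055,0,0.45],
    [0.007,0,-0.001,0,-0.055,0,0.45],
    [0,0,0,0,0,0,0.45],
    [0,0,0,0,0,0,0.45]
  ]
}}

```text
time_s: 10.13
tool_pos: [0.5068, -0.1091, 0.1868]
orientation: [-3.129, 0.274, -0.002]
ft_force: [0.0, -0.0, -0.1]
opening: 0.45
```

Run:
```python
from h import *
from cell import bot
s=bot.read_state();print(s["tool_pos"],s["orientation"],s["ft_force"],s["opening"])
T=cal("wrist");cv2.imwrite("pics/w7.png",cv2.convertScaleAbs(T["image"],alpha=1.5))
H=AX-.07*cx+[0,0,.14]
K,W=T["intrinsics"],T["world_to_cam"]
for p in (H,H+[0,0,.064],AX+[0,0,.124],s["tool_pos"]): print(proj(K,W,p))
```

```text
[ 0.5068 -0.1091  0.1868] [-3.1293  0.2745 -0.0018] [ 0.0148 -0.0479 -0.1301] 0.44974901987154603
[278.8332 245.3313]
[278.6183 303.2436]
[278.7951 115.5232]
[279.823  285.6923]
```

View pics/w7.png

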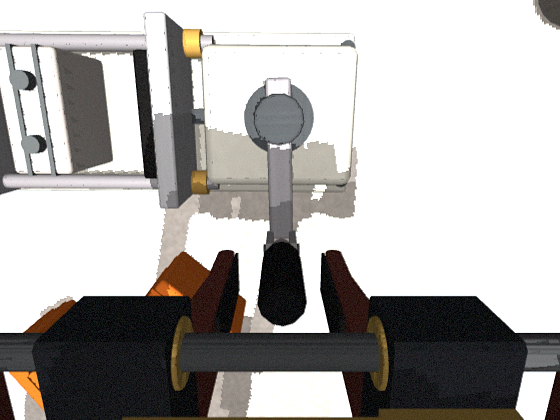

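The end disc at (282,300) matches the upright prediction of (279,303). I'll grasp it and plan the cranking circle.

{"api": "step_arm", "payload": {
  "steps": [
    [0,0,0,0,0,0,0],
    [0,0,0,0,0,0,0],
    [0,0,0,0,0,0,0],
    [0,0,0,0,0,0,0],
    [0,0,0,0,0,0,0],
    [0,0,0,0,0,0,0]
  ]
}}

```text
time_s: 10.68
tool_pos: [0.5055, -0.1094, 0.1872]
orientation: [3.129, -0.275, -0.001]
ft_force: [-3.2, -1.6, 2.7]
opening: 0.222
```

```bash
cat >> h.py <<'E'
A0=np.pi-.175+.03
def rad(a): return np.array([np.cos(a),np.sin(a),0])
def circ(p,R,a_from,a_to,n,r=.0705,g=0.0):
    base=p-r*rad(a_from); path(p,R,[(base+r*rad(a_from+(a_to-a_from)*k/n),R) for k in range(1,n+1)],g)
E
python3 - <<'E'
from h import *
from cell import bot
s=bot.read_state();print(s["tool_pos"],s["ft_force"],s["opening"])
# commanded pose ~ (.5068,-.1091,.1868)
circ(np.array([.5066,-.1091,.187]),down(YAW),A0,A0-4.8,40)
E
```

```text
[ 0.5055 -0.1094  0.1872] [-3.2032 -1.6115  2.6663] 0.22233095763034488
[[0.001,-0.028,0.0,0.0,0.0,0.0,0.0],[0.004,-0.028,0.0,0.0,0.0,0.0,0.0],[0.008,-0.027,0.0,0.0,0.0,0.0,0.0],[0.01,-0.026,0.0,0.0,0.0,0.0,0.0],[0.014,-0.025,0.0,0.0,0.0,0.0,0.0],[0.017,-0.023,0.0,0.0,0.0,0.0,0.0],[0.019,-0.02,0.0,0.0,0.0,0.0,0.0],[0.021,-0.018,0.0,0.0,0.0,0.0,0.0],[0.024,-0.016,0.0,0.0,0.0,0.0,0.0],[0.025,-0.012,0.0,0.0,0.0,0.0,0.0],[0.027,-0.01,0.0,0.0,0.0,0.0,0.0],[0.027,-0.006,0.0,0.0,0.0,0.0,0.0]]
[[0.028,-0.003,0.0,0.0,0.0,0.0,0.0],[0.028,0.001,0.0,0.0,0.0,0.0,0.0],[0.028,0.004,0.0,0.0,0.0,0.0,0.0],[0.028,0.007,0.0,0.0,0.0,0.0,0.0],[0.026,0.01,0.0,0.0,0.0,0.0,0.0],[0.025,0.014,0.0,0.0,0.0,0.0,0.0],[0.023,0.016,0.0,0.0,0.0,0.0,0.0],[0.02,0.019,0.0,0.0,0.0,0.0,0.0],[0.019,0.021,0.0,0.0,0.0,0.0,0.0],[0.015,0.024,0.0,0.0,0.0,0.0,0.0],[0.013,0.025,0.0,0.0,0.0,0.0,0.0],[0.01,0.026,0.0,0.0,0.0,0.0,0.0]]
[[0.006,0.028,0.0,0.0,0.0,0.0,0.0],[0.004,0.028,0.0,0.0,0.0,0.0,0.0],[-0.001,0.028,0.0,0.0,0.0,0.0,0.0],[-0.003,0.028,0.0,0.0,0.0,0.0,0.0],[-0.007,0.027,0.0,0.0,0.0,0.0,0.0],[-0.01,0.027,0.0,0.0,0.0,0.0,0.0],[-0.014,0.024,0.0,0.0,0.0,0.0,0.0],[-0.016,0.024,0.0,0.0,0.0,0.0,0.0],[-0.018,0.021,0.0,0.0,0.0,0.0,0.0],[-0.022,0.018,0.0,0.0,0.0,0.0,0.0],[-0.023,0.016,0.0,0.0,0.0,0.0,0.0],[-0.025,0.013,0.0,0.0,0.0,0.0,0.0]]
[[-0.026,0.01,0.0,0.0,0.0,0.0,0.0],[-0.027,0.007,0.0,0.0,0.0,0.0,0.0],[-0.028,0.003,0.0,0.0,0.0,0.0,0.0],[-0.029,0.001,0.0,0.0,0.0,0.0,0.0]]
end [ 0.56  -0.188  0.187] [ 3.1296 -0.2745  0.    ]
```

{"api": "step_arm", "payload": {
  "steps": [
    [0.001,-0.028,0,0,0,0,0],
    [0.004,-0.028,0,0,0,0,0],
    [0.008,-0.027,0,0,0,0,0],
    [0.01,-0.026,0,0,0,0,0],
    [0.014,-0.025,0,0,0,0,0],
    [0.017,-0.023,0,0,0,0,0]
  ]
}}

```text
time_s: 11.18
tool_pos: [0.5298, -0.0665, 0.1871]
orientation: [3.127, -0.274, -0.002]
ft_force: [-2.9, -6.8, 1.2]
opening: 0.225
```

{"api": "step_arm", "payload": {
  "steps": [
    [0.019,-0.02,0,0,0,0,0],
    [0.021,-0.018,0,0,0,0,0],
    [0.024,-0.016,0,0,0,0,0],
    [0.025,-0.012,0,0,0,0,0],
    [0.027,-0.01,0,0,0,0,0],
    [0.027,-0.006,0,0,0,0,0]
  ]
}}

```text
time_s: 11.68
tool_pos: [0.5754, -0.05, 0.187]
orientation: [3.127, -0.274, -0.005]
ft_force: [-5.9, -6.1, 4.9]
opening: 0.22
```

```bash
cat > st.py <<'E'
from h import *
from cell import bot
s=bot.read_state();p=s["tool_pos"];f=s["ft_force"]
v=p-AX; a=np.arctan2(v[1],v[0]); 
rd=rad(a); tg=np.array([rd[1],-rd[0],0]) # clockwise
print("t",s["time_s"],"p",p,"ang turned",(A0-a)%(2*np.pi),"r",np.hypot(v[0],v[1]),"F rad",f@rd,"F against cw",-f@tg,"Fz",f[2],"open",s["opening"],"j",s["joint_positions"])
E
python3 st.py
python3 - <<'E'
from h import *
T=cal("wrist");cv2.imwrite("pics/w8.png",cv2.convertScaleAbs(T["image"],alpha=1.5))
E
```

```text
t 11.6833 p [ 0.5754 -0.05    0.187 ] ang turned 1.403720505137277 r 0.07104196655219569 F rad -5.994002769112339 F against cw 6.042055192167639 Fz 4.91446574866931 open 0.21991167485876825 j [-0.2043  0.3809  1.6191 -0.0033  1.1447  1.5427]
```

View pics/w8.png

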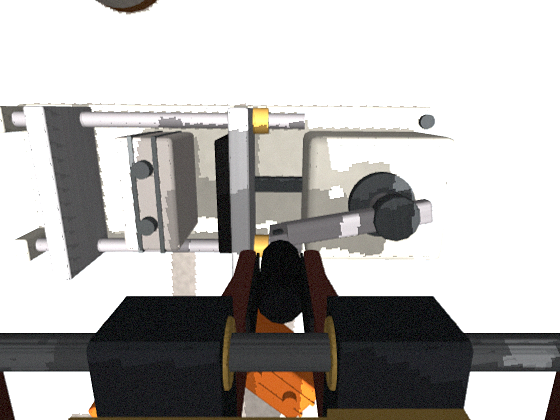

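Grip upright in the jaws at (281,280); the plate has moved, and the running-free force is about 6 N, as stated. Continuing.

{"api": "step_arm", "payload": {
  "steps": [
    [0.028,-0.003,0,0,0,0,0],
    [0.028,0.001,0,0,0,0,0],
    [0.028,0.004,0,0,0,0,0],
    [0.028,0.007,0,0,0,0,0],
    [0.026,0.01,0,0,0,0,0],
    [0.025,0.014,0,0,0,0,0]
  ]
}}

```text
time_s: 12.23
tool_pos: [0.6206, -0.067, 0.1869]
orientation: [-3.129, 0.275, 0.01]
ft_force: [-9.2, -1.5, 7.4]
opening: 0.221
```

{"api": "step_arm", "payload": {
  "steps": [
    [0.023,0.016,0,0,0,0,0],
    [0.02,0.019,0,0,0,0,0],
    [0.019,0.021,0,0,0,0,0],
    [0.015,0.024,0,0,0,0,0],
    [0.013,0.025,0,0,0,0,0],
    [0.01,0.026,0,0,0,0,0]
  ]
}}

```text
time_s: 12.73
tool_pos: [0.6442, -0.1091, 0.187]
orientation: [-3.126, 0.275, 0.007]
ft_force: [-6.6, 6.0, 6.9]
opening: 0.222
```

```bash
python3 st.py
```

```text
t 12.7333 p [ 0.6442 -0.1091  0.187 ] ang turned 2.821484717639422 r 0.06820637299063928 F rad -5.449957782556701 F against cw 7.037477670644225 Fz 6.943701748610221 open 0.2219395687193894 j [-0.275   0.4834  1.4432  0.003   1.2199  1.4701]
```

{"api": "step_arm", "payload": {
  "steps": [
    [0.006,0.028,0,0,0,0,0],
    [0.004,0.028,0,0,0,0,0],
    [-0.001,0.028,0,0,0,0,0],
    [-0.003,0.028,0,0,0,0,0],
    [-0.007,0.027,0,0,0,0,0],
    [-0.01,0.027,0,0,0,0,0]
  ]
}}

```text
time_s: 13.23
tool_pos: [0.6346, -0.157, 0.1871]
orientation: [-3.125, 0.275, -0.001]
ft_force: [1.2, 7.2, 1.1]
opening: 0.217
```

```bash
python3 st.py
```

```text
t 13.2333 p [ 0.6346 -0.157   0.1871] ang turned 3.556011310055264 r 0.06791052693322222 F rad -2.8556978105923183 F against cw 6.746692480842865 Fz 1.05364453636436 open 0.2170753899028401 j [-0.351   0.4815  1.4462  0.0053  1.2145  1.3934]
```

{"api": "step_arm", "payload": {
  "steps": [
    [-0.014,0.024,0,0,0,0,0],
    [-0.016,0.024,0,0,0,0,0],
    [-0.018,0.021,0,0,0,0,0],
    [-0.022,0.018,0,0,0,0,0],
    [-0.023,0.016,0,0,0,0,0],
    [-0.025,0.013,0,0,0,0,0]
  ]
}}

```text
time_s: 13.73
tool_pos: [0.5957, -0.1871, 0.1873]
orientation: [-3.128, 0.276, -0.009]
ft_force: [6.4, 1.4, -3.9]
opening: 0.219
```

```bash
python3 st.py;python3 - <<'E'
from h import *
T=cal("wrist");cv2.imwrite("pics/w9.png",cv2.convertScaleAbs(T["image"],alpha=1.5))
T=cal("top");cv2.imwrite("pics/t9.png",cv2.convertScaleAbs(cv2.resize(T["image"][150:280,150:350],None,fx=4,fy=4),alpha=1.5))
E
```

```text
t 13.7333 p [ 0.5957 -0.1871  0.1873] ang turned 4.290896331177937 r 0.06866103875220364 F rad 0.38556651024281025 F against cw 6.570361479895051 Fz -3.8776949992016125 open 0.21904509315235807 j [-0.4168  0.4391  1.5198  0.0037  1.1779  1.3283]
```

View pics/w9.png

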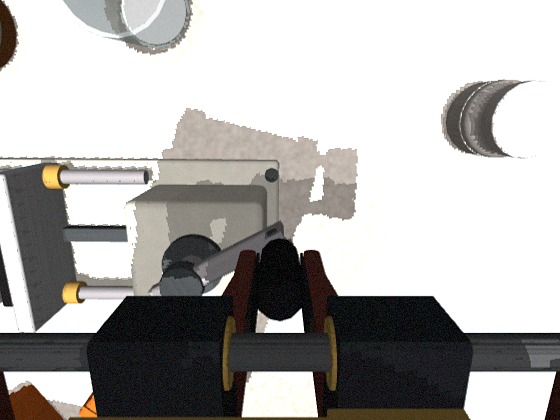

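View pics/t9.png

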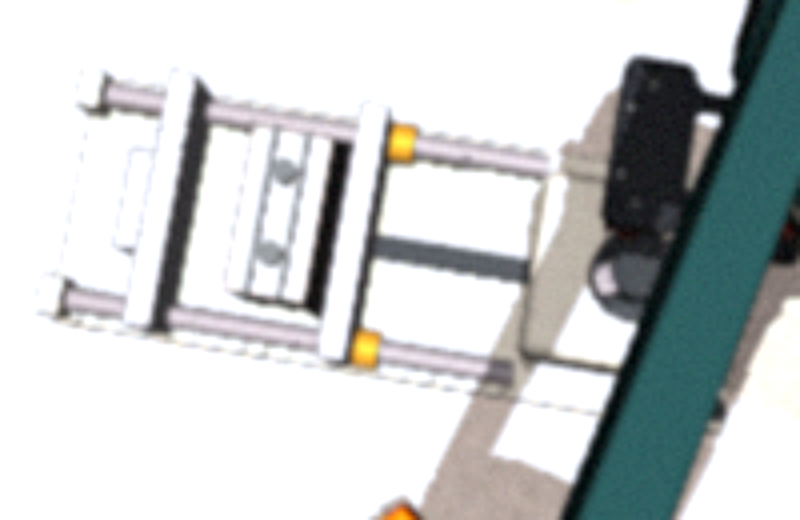

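The plate has pushed the cassette part way; in the top view the gap to the end plate is about 25–30 mm, so roughly 2 rad remain. I'll continue in smaller steps and read the force.

Run:
```python
from h import *
p0=np.array([.5066,-.1091,.187]); b=p0-.0705*rad(A0)
circ(b+.0705*rad(A0-4.32),down(YAW),A0-4.32,A0-5.28,8)
circ(b+.0705*rad(A0-5.28),down(YAW),A0-5.28,A0-7.28,40)
```

```text
[[-0.026,0.01,0.0,0.0,0.0,0.0,0.0],[-0.028,0.007,0.0,0.0,0.0,0.0,0.0],[-0.028,0.003,0.0,0.0,0.0,0.0,0.0],[-0.028,0.0,0.0,0.0,0.0,0.0,0.0],[-0.028,-0.003,0.0,0.0,0.0,0.0,0.0],[-0.027,-0.007,0.0,0.0,0.0,0.0,0.0],[-0.027,-0.01,0.0,0.0,0.0,0.0,0.0],[-0.025,-0.012,0.0,0.0,0.0,0.0,0.0]]
end [ 0.5301 -0.1728  0.187 ] [ 3.1296 -0.2745  0.    ]
[[-0.01,-0.006,0.0,0.0,0.0,0.0,0.0],[-0.01,-0.007,0.0,0.0,0.0,0.0,0.0],[-0.009,-0.007,0.0,0.0,0.0,0.0,0.0],[-0.009,-0.008,0.0,0.0,0.0,0.0,0.0],[-0.008,-0.008,0.0,0.0,0.0,0.0,0.0],[-0.008,-0.009,0.0,0.0,0.0,0.0,0.0],[-0.008,-0.009,0.0,0.0,0.0,0.0,0.0],[-0.007,-0.009,0.0,0.0,0.0,0.0,0.0],[-0.007,-0.009,0.0,0.0,0.0,0.0,0.0],[-0.006,-0.01,0.0,0.0,0.0,0.0,0.0],[-0.006,-0.011,0.0,0.0,0.0,0.0,0.0],[-0.005,-0.01,0.0,0.0,0.0,0.0,0.0]]
[[-0.005,-0.011,0.0,0.0,0.0,0.0,0.0],[-0.004,-0.011,0.0,0.0,0.0,0.0,0.0],[-0.003,-0.011,0.0,0.0,0.0,0.0,0.0],[-0.003,-0.012,0.0,0.0,0.0,0.0,0.0],[-0.003,-0.011,0.0,0.0,0.0,0.0,0.0],[-0.002,-0.012,0.0,0.0,0.0,0.0,0.0],[-0.001,-0.011,0.0,0.0,0.0,0.0,0.0],[-0.001,-0.012,0.0,0.0,0.0,0.0,0.0],[0.0,-0.012,0.0,0.0,0.0,0.0,0.0],[0.001,-0.012,0.0,0.0,0.0,0.0,0.0],[0.001,-0.011,0.0,0.0,0.0,0.0,0.0],[0.002,-0.012,0.0,0.0,0.0,0.0,0.0]]
[[0.002,-0.011,0.0,0.0,0.0,0.0,0.0],[0.003,-0.012,0.0,0.0,0.0,0.0,0.0],[0.003,-0.011,0.0,0.0,0.0,0.0,0.0],[0.004,-0.011,0.0,0.0,0.0,0.0,0.0],[0.004,-0.011,0.0,0.0,0.0,0.0,0.0],[0.005,-0.011,0.0,0.0,0.0,0.0,0.0],[0.006,-0.01,0.0,0.0,0.0,0.0,0.0],[0.006,-0.01,0.0,0.0,0.0,0.0,0.0],[0.007,-0.01,0.0,0.0,0.0,0.0,0.0],[0.007,-0.009,0.0,0.0,0.0,0.0,0.0],[0.007,-0.009,0.0,0.0,0.0,0.0,0.0],[0.008,-0.009,0.0,0.0,0.0,0.0,0.0]]
[[0.008,-0.008,0.0,0.0,0.0,0.0,0.0],[0.009,-0.008,0.0,0.0,0.0,0.0,0.0],[0.009,-0.007,0.0,0.0,0.0,0.0,0.0],[0.01,-0.007,0.0,0.0,0.0,0.0,0.0]]
end [ 0.5471 -0.0553  0.187 ] [ 3.1296 -0.2745  0.    ]
```

{"api": "step_arm", "payload": {
  "steps": [
    [-0.026,0.01,0,0,0,0,0],
    [-0.028,0.007,0,0,0,0,0],
    [-0.028,0.003,0,0,0,0,0],
    [-0.028,0,0,0,0,0,0],
    [-0.028,-0.003,0,0,0,0,0],
    [-0.027,-0.007,0,0,0,0,0]
  ]
}}

```text
time_s: 14.33
tool_pos: [0.5458, -0.1839, 0.1874]
orientation: [3.126, -0.275, 0.007]
ft_force: [5.8, -6.4, -4.9]
opening: 0.221
```

```bash
python3 st.py
```

```text
t 14.3333 p [ 0.5458 -0.1839  0.1874] ang turned 5.0273826421271135 r 0.07021649102163147 F rad 3.175066347128581 F against cw 8.049574534533422 Fz -4.946914190579438 open 0.22090493550051182 j [-0.4439  0.3741  1.6292 -0.0017  1.133   1.303 ]
```

{"api": "step_arm", "payload": {
  "steps": [
    [-0.027,-0.01,0,0,0,0,0],
    [-0.025,-0.012,0,0,0,0,0],
    [-0.01,-0.006,0,0,0,0,0]
  ]
}}

```text
time_s: 14.58
tool_pos: [0.5277, -0.172, 0.1873]
orientation: [3.126, -0.274, 0.004]
ft_force: [2.7, -6.5, -3.7]
opening: 0.221
```

```bash
python3 st.py;python3 - <<'E'
from h import *
T=cal("wrist");cv2.imwrite("pics/w10.png",cv2.convertScaleAbs(T["image"],alpha=1.5))
T=cal("top");cv2.imwrite("pics/t10.png",cv2.convertScaleAbs(cv2.resize(T["image"][150:280,150:350],None,fx=4,fy=4),alpha=1.5))
E
```

```text
t 14.5833 p [ 0.5277 -0.172   0.1873] ang turned 5.335803571423842 r 0.07093372157899897 F rad 2.8039092397597747 F against cw 6.408035390587109 Fz -3.6919322599571247 open 0.22113413625949427 j [-0.438   0.3471  1.6732 -0.0026  1.118   1.309 ]
```

View pics/t10.png

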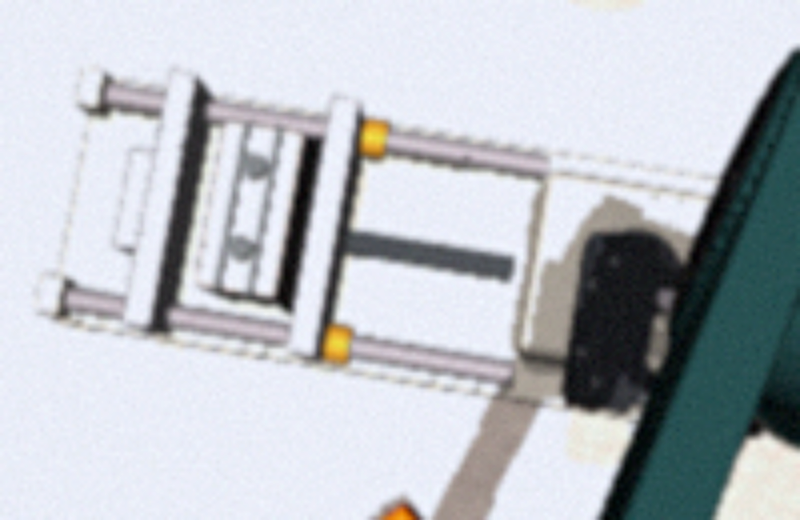

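{"api": "step_arm", "payload": {
  "steps": [
    [-0.01,-0.007,0,0,0,0,0],
    [-0.009,-0.007,0,0,0,0,0],
    [-0.009,-0.008,0,0,0,0,0],
    [-0.008,-0.008,0,0,0,0,0],
    [-0.008,-0.009,0,0,0,0,0],
    [-0.008,-0.009,0,0,0,0,0]
  ]
}}

```text
time_s: 15.18
tool_pos: [0.5146, -0.1557, 0.1873]
orientation: [3.125, -0.274, 0.001]
ft_force: [0.1, -7.0, -2.2]
opening: 0.223
```

```bash
python3 st.py
```

```text
t 15.1833 p [ 0.5146 -0.1557  0.1873] ang turned 5.630299388711232 r 0.07144582787834697 F rad 3.314196406014976 F against cw 6.1253761693975175 Fz -2.2119308469918275 open 0.22282773774252013 j [-0.4198  0.3244  1.7095 -0.0042  1.1056  1.3276]
```

{"api": "step_arm", "payload": {
  "steps": [
    [-0.007,-0.009,0,0,0,0,0],
    [-0.007,-0.009,0,0,0,0,0],
    [-0.006,-0.01,0,0,0,0,0],
    [-0.006,-0.011,0,0,0,0,0]
  ]
}}

```text
time_s: 15.52
tool_pos: [0.5085, -0.1427, 0.1872]
orientation: [3.126, -0.274, -0.0]
ft_force: [-1.4, -7.9, -1.4]
opening: 0.221
```

```bash
python3 st.py;python3 - <<'E'
from h import *
T=cal("top");cv2.imwrite("pics/t11.png",cv2.convertScaleAbs(cv2.resize(T["image"][150:280,150:350],None,fx=4,fy=4),alpha=1.5))
E
```

```text
t 15.5167 p [ 0.5085 -0.1427  0.1872] ang turned 5.831730104375358 r 0.07182006185343184 F rad 3.750648161831927 F against cw 7.123851739864935 Fz -1.3645233096411753 open 0.22115372638098277 j [-0.4017  0.3122  1.7288 -0.0042  1.0994  1.3458]
```

View pics/t11.png

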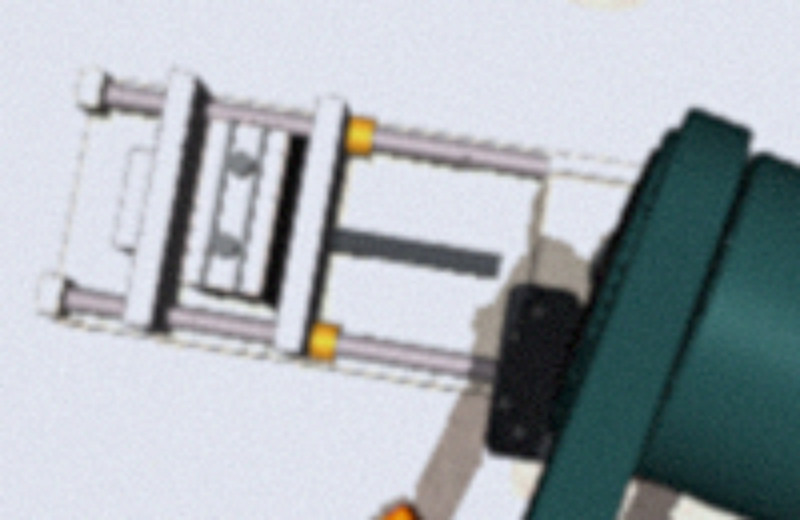

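{"api": "step_arm", "payload": {
  "steps": [
    [-0.008,-0.01,0,0,0,0,0],
    [-0.007,-0.011,0,0,0,0,0],
    [-0.004,-0.011,0,0,0,0,0]
  ]
}}

```text
time_s: 15.82
tool_pos: [0.5055, -0.1319, 0.1873]
orientation: [3.126, -0.274, 0.003]
ft_force: [1.6, -7.1, -2.1]
opening: 0.223
```

```bash
python3 st.py
```

```text
t 15.8167 p [ 0.5055 -0.1319  0.1873] ang turned 5.986698901731993 r 0.07229929477477168 F rad -0.4714577338533568 F against cw 7.299398630294958 Fz -2.1135357203493825 open 0.22266593745175378 j [-0.3857  0.3036  1.7421 -0.0029  1.0932  1.3615]
```

{"api": "step_arm", "payload": {
  "steps": [
    [-0.003,-0.011,0,0,0,0,0],
    [-0.003,-0.012,0,0,0,0,0]
  ]
}}

```text
time_s: 15.98
tool_pos: [0.5048, -0.1248, 0.1873]
orientation: [3.126, -0.274, 0.002]
ft_force: [1.8, -6.5, -1.2]
opening: 0.223
```

```bash
python3 st.py;python3 - <<'E'
from h import *
T=cal("top");cv2.imwrite("pics/t12.png",cv2.convertScaleAbs(cv2.resize(T["image"][150:280,150:290],None,fx=5,fy=4.5),alpha=1.5))
E
```

```text
t 15.9833 p [ 0.5048 -0.1248  0.1873] ang turned 6.085074550185343 r 0.07233258353330577 F rad -1.4587538658762407 F against cw 6.543455469168749 Fz -1.2119729746747374 open 0.2230947768492375 j [-0.3733  0.3006  1.7468 -0.0033  1.0921  1.3739]
```

View pics/t12.png

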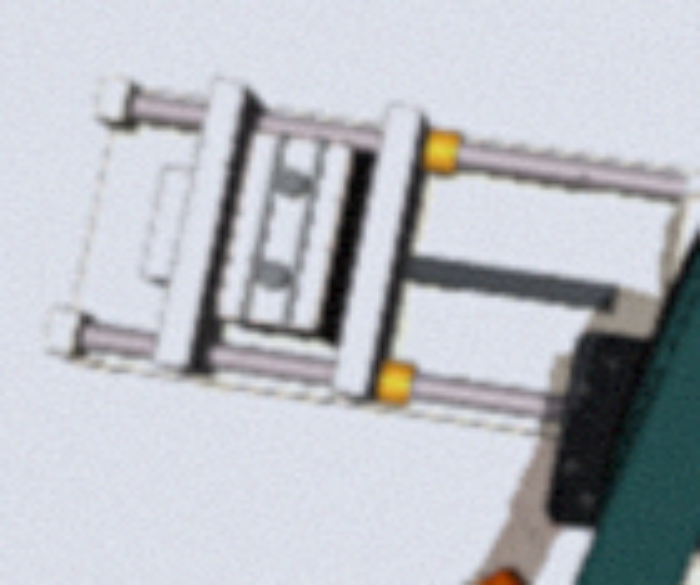

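Free force is still about 6.5–7 N, and the cassette is nearly at the end plate. Next, 0.1 rad per call.

{"api": "step_arm", "payload": {
  "steps": [
    [-0.003,-0.011,0,0,0,0,0],
    [-0.002,-0.012,0,0,0,0,0]
  ]
}}

```text
time_s: 16.2
tool_pos: [0.5046, -0.1178, 0.1872]
orientation: [3.126, -0.274, 0.002]
ft_force: [1.3, -6.9, -2.3]
opening: 0.222
```

```bash
python3 st.py
```

```text
t 16.2 p [ 0.5046 -0.1178  0.1872] ang turned 6.181741317602754 r 0.07244530738073042 F rad -1.5804879470236468 F against cw 6.811811734524746 Fz -2.296581634993036 open 0.22172020643733906 j [-0.3607  0.2981  1.7506 -0.0033  1.0905  1.3865]
```

{"api": "step_arm", "payload": {
  "steps": [
    [-0.001,-0.011,0,0,0,0,0],
    [-0.001,-0.012,0,0,0,0,0]
  ]
}}

```text
time_s: 16.37
tool_pos: [0.5052, -0.1109, 0.1872]
orientation: [3.126, -0.274, 0.002]
ft_force: [2.0, -7.3, -2.5]
opening: 0.219
```

```bash
python3 st.py
```

```text
t 16.3667 p [ 0.5052 -0.1109  0.1872] ang turned 6.277642533674344 r 0.07254000851146261 F rad -2.980714700067465 F against cw 6.961962405750198 Fz -2.5188712483577955 open 0.2190432402906421 j [-0.3476  0.2969  1.7526 -0.0034  1.09    1.3997]
```

{"api": "step_arm", "payload": {
  "steps": [
    [0,-0.012,0,0,0,0,0],
    [0.001,-0.012,0,0,0,0,0]
  ]
}}

```text
time_s: 16.53
tool_pos: [0.5065, -0.1038, 0.1872]
orientation: [3.126, -0.274, 0.001]
ft_force: [-0.1, -7.1, -2.4]
opening: 0.222
```

```bash
python3 st.py
```

```text
t 16.5333 p [ 0.5065 -0.1038  0.1872] ang turned 0.09361830769164925 r 0.07257040848379147 F rad -1.6145437357650976 F against cw 6.962225400905299 Fz -2.4473737319494315 open 0.22205281749189984 j [-0.3336  0.2969  1.7526 -0.0036  1.0905  1.4137]
```

{"api": "step_arm", "payload": {
  "steps": [
    [0.001,-0.011,0,0,0,0,0],
    [0.002,-0.012,0,0,0,0,0]
  ]
}}

```text
time_s: 16.7
tool_pos: [0.5084, -0.0972, 0.1872]
orientation: [3.126, -0.274, 0.001]
ft_force: [-0.1, -6.6, -1.4]
opening: 0.218
```

```bash
python3 st.py;python3 - <<'E'
from h import *
T=cal("top");cv2.imwrite("pics/t13.png",cv2.convertScaleAbs(cv2.resize(T["image"][150:280,150:290],None,fx=5,fy=4.5),alpha=1.5))
E
```

```text
t 16.7 p [ 0.5084 -0.0972  0.1872] ang turned 0.18887920296501592 r 0.07258559623636911 F rad -2.1168611217676063 F against cw 6.295316657651167 Fz -1.380191029141081 open 0.21805462892808497 j [-0.32    0.2979  1.751  -0.0038  1.0913  1.4272]
```

View pics/t13.png

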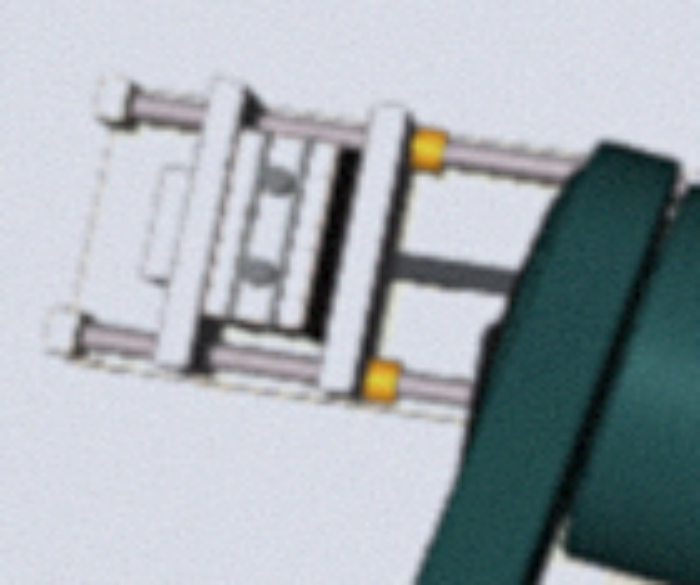

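{"api": "step_arm", "payload": {
  "steps": [
    [0.002,-0.011,0,0,0,0,0],
    [0.003,-0.012,0,0,0,0,0]
  ]
}}

```text
time_s: 16.92
tool_pos: [0.5109, -0.091, 0.1872]
orientation: [3.126, -0.274, 0.0]
ft_force: [-1.0, -9.9, -0.7]
opening: 0.217
```

```bash
python3 st.py
```

```text
t 16.9167 p [ 0.5109 -0.091   0.1872] ang turned 0.28141848963413096 r 0.07257289103711999 F rad -3.194562824878192 F against cw 9.464250590657972 Fz -0.6977711287773631 open 0.21681876391696844 j [-0.3066  0.2999  1.7481 -0.0044  1.0926  1.4409]
```

{"api": "step_arm", "payload": {
  "steps": [
    [0.003,-0.011,0,0,0,0,0],
    [0.004,-0.011,0,0,0,0,0]
  ]
}}

```text
time_s: 17.08
tool_pos: [0.5138, -0.0853, 0.1872]
orientation: [3.125, -0.273, -0.001]
ft_force: [-2.3, -10.7, -0.0]
opening: 0.219
```

```bash
python3 st.py
```

```text
t 17.0833 p [ 0.5138 -0.0853  0.1872] ang turned 0.3698385549962455 r 0.07257486038435798 F rad -3.3075305519555958 F against cw 10.455966902211483 Fz -0.027247412634906265 open 0.21925905476895013 j [-0.2935  0.3028  1.7437 -0.0057  1.0946  1.4542]
```

The crank is stiffening: 10.5 N against about 6.8 N free, a rise of 3.7 N and roughly 18 N of clamping. I'll hold for a reading, then add a little more.

{"api": "step_arm", "payload": {
  "steps": [
    [0.004,-0.009,0,0,0,0,0]
  ]
}}

```text
time_s: 17.17
tool_pos: [0.5153, -0.0829, 0.1872]
orientation: [3.124, -0.273, -0.001]
ft_force: [-2.6, -10.9, 0.5]
opening: 0.22
```

```bash
python3 st.py
```

```text
t 17.1667 p [ 0.5153 -0.0829  0.1872] ang turned 0.4077114388145313 r 0.07249835976933004 F rad -3.561404496156028 F against cw 10.639826175420794 Fz 0.5478292186151237 open 0.2204266828014195 j [-0.2881  0.3044  1.7411 -0.0061  1.0958  1.4597]
```

{"api": "step_arm", "payload": {
  "steps": [
    [0.003,-0.006,0,0,0,0,0],
    [0,0,0,0,0,0,0]
  ]
}}

```text
time_s: 17.33
tool_pos: [0.5163, -0.0813, 0.1872]
orientation: [3.124, -0.273, -0.002]
ft_force: [-2.0, -10.5, 1.6]
opening: 0.222
```

```bash
python3 st.py;python3 - <<'E'
from h import *
T=cal("wrist");cv2.imwrite("pics/w14.png",cv2.convertScaleAbs(T["image"],alpha=1.5))
T=cal("top");cv2.imwrite("pics/t14.png",cv2.convertScaleAbs(cv2.resize(T["image"][150:280,150:290],None,fx=5,fy=4.5),alpha=1.5))
E
python3 st.py
```

```text
t 17.3333 p [ 0.5163 -0.0813  0.1872] ang turned 0.43485289885595035 r 0.0725020096003348 F rad -4.098761032554463 F against cw 9.921185678905601 Fz 1.6347737640229194 open 0.2216039534371388 j [-0.2845  0.3057  1.7392 -0.0062  1.0969  1.4632]
t 17.4333 p [ 0.5163 -0.0813  0.1871] ang turned 0.4343861488359315 r 0.0725101028597854 F rad -4.106204323818571 F against cw 9.243586922577363 Fz 0.36197412416638136 open 0.22062919112714752 j [-0.2847  0.3056  1.7393 -0.0058  1.0968  1.463 ]
```

View pics/w14.png

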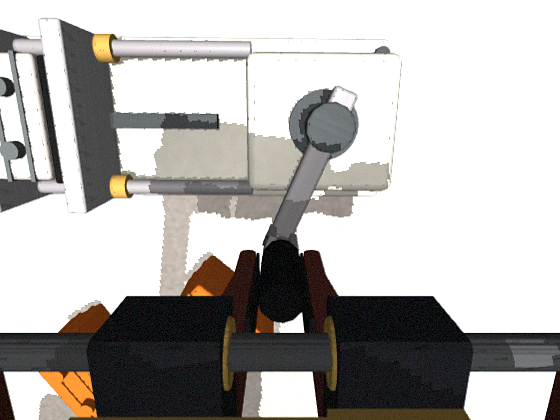

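View pics/t14.png

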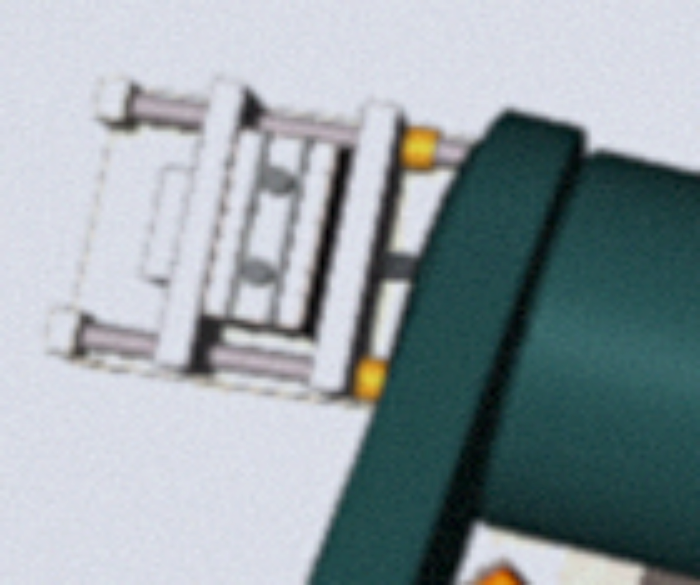

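The cassette has stopped at the end plate, seated from (215,300) along its left face. The plate advanced a further 0.2 rad into the gasket, and the moving force rose about 4 N. From the angle since contact (about 0.23 rad) and 11 N per 0.1 rad, the clamping is about 25 N. I'll relax the arm's pull and release.

{"api": "step_arm", "payload": {
  "steps": [
    [-0.001,0.004,0,0,0,0,0],
    [-0.001,0.004,0,0,0,0,0],
    [0,0,0,0,0,0,0]
  ]
}}

```text
time_s: 17.68
tool_pos: [0.5161, -0.0817, 0.1872]
orientation: [3.129, -0.275, 0.001]
ft_force: [0.2, -4.5, -0.1]
opening: 0.223
```

```bash
python3 st.py
```

```text
t 17.6833 p [ 0.5161 -0.0817  0.1872] ang turned 0.427987579152743 r 0.072484120976249 F rad -2.5923592337926786 F against cw 3.641469954715068 Fz -0.05341369179965916 open 0.22346292097705478 j [-0.2887  0.3047  1.7407 -0.0009  1.0956  1.458 ]
```

{"api": "step_arm", "payload": {
  "steps": [
    [0,0,0,0,0,0,0.4],
    [0,0,0,0,0,0,0.5],
    [0,0,0,0,0,0,0.6],
    [0,0,0,0,0,0,0.6],
    [0,0,0,0,0,0,0.6]
  ]
}}

```text
time_s: 18.1
tool_pos: [0.5155, -0.0806, 0.187]
orientation: [-3.129, 0.275, 0.001]
ft_force: [0.3, 0.7, 0.0]
opening: 0.558
```

{"api": "step_arm", "payload": {
  "steps": [
    [0,0,-0.05,0,0,0,0.6],
    [0,0,-0.1,0,0,0,0.6],
    [0,0,-0.1,0,0,0,0.6],
    [0,0,0,0,0,0,0.3]
  ]
}}

```text
time_s: 18.43
tool_pos: [0.5189, -0.0817, 0.2674]
orientation: [3.128, -0.275, 0.014]
ft_force: [2.1, 0.1, 0.7]
opening: 0.557
```

```bash
python3 st.py;python3 - <<'E'
from h import *
T=cal("wrist");cv2.imwrite("pics/w15.png",cv2.convertScaleAbs(T["image"],alpha=1.5))
K,W=T["intrinsics"],T["world_to_cam"]
S=cal("scene");cv2.imwrite("pics/s15.png",cv2.convertScaleAbs(cv2.resize(S["image"][110:290,200:400],None,fx=3.8,fy=3.2),alpha=1.5))
for a in (2.5,2.56,2.62):
    h=AX+.07*rad(a)+[0,0,.14]; print(a,h,proj(K,W,h),proj(K,W,h+[0,0,.064]))
print(proj(K,W,AX+[0,0,.124]))
E
```

```text
t 18.4333 p [ 0.5189 -0.0817  0.2674] ang turned 0.4496059759421418 r 0.07013208368406243 F rad -1.6664278305502258 F against cw -1.2662685847670074 Fz 0.6910861479601114 open 0.5571349983469148 j [-0.288   0.2207  1.6388  0.0003  1.2731  1.4579]
2.5 [ 0.5209 -0.0791  0.14  ] [275.6758 209.1766] [274.7629 235.802 ]
2.56 [ 0.5185 -0.0825  0.14  ] [280.5972 211.3927] [281.0599 238.5797]
2.62 [ 0.5163 -0.0861  0.14  ] [285.6319 213.3134] [287.4964 240.985 ]
[316.4869 125.3481]
```

View pics/w15.png

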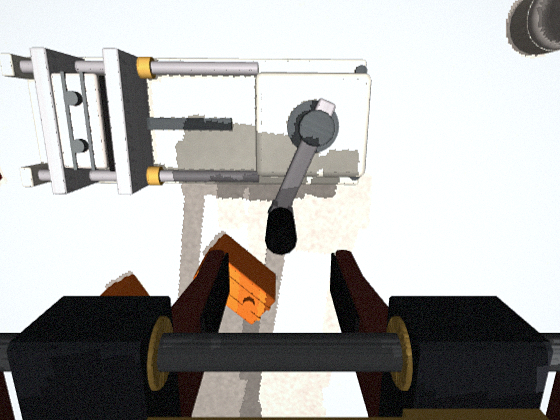

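View pics/s15.png

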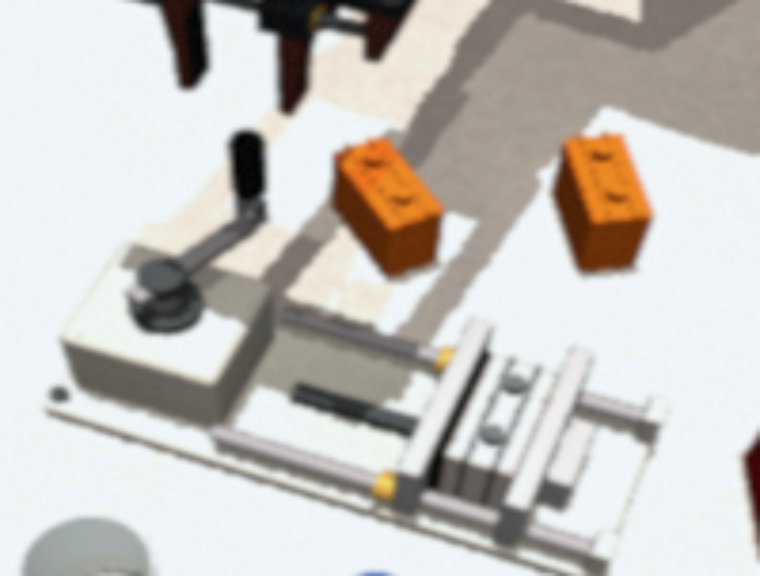

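The crank has held: grip upright at (281,232), arm angle 2.56 rad, hinge at (0.5185, -0.0825), and the cassette between pad and end plate. Now I'll close the fingers, move outside the grip, and push it inward and down.

```bash
cat >> h.py <<'E'
AE=2.56; U=-rad(AE); HE=AX+.07*rad(AE)+np.array([0,0,.14]); Z=np.array([0,0,1.])
RE=down(AE-np.pi)
def edge(b,s=.048,ov=0.0): # TCP for fold angle b (rad), inner-bottom edge of fingertip on sleeve
    c=HE+s*(np.cos(b)*U+np.sin(b)*Z)+(.010-ov)*(-np.sin(b)*U+np.cos(b)*Z)
    return c-.010*U+.017*Z
E
python3 - <<'E'
from h import *
from cell import bot
s=bot.read_state()
st=edge(np.pi/2,ov=-.018)
plan(s["tool_pos"],s["orientation"],np.array([st[0],st[1],.267]),RE,7,0.0)
print(st)
plan(np.array([st[0],st[1],.267]),RE,st,RE,4,0.0)
E
```

```text
[[-0.016,-0.007,-0.002,0.0,0.0,0.055,0.0],[-0.015,-0.005,-0.002,0.0,-0.001,0.056,0.0],[-0.017,-0.005,-0.002,0.0,0.0,0.055,0.0],[-0.016,-0.004,-0.001,0.0,-0.001,0.056,0.0],[-0.017,-0.003,-0.002,0.0,0.0,0.055,0.0],[-0.017,-0.002,-0.002,0.0,0.0,0.056,0.0],[-0.017,-0.001,-0.002,-0.001,-0.001,0.055,0.0]]
end [ 0.4867 -0.0615  0.267 ] [ 3.0093 -0.9007 -0.0008]
[ 0.4868 -0.0617  0.205 ]
[[0.0,0.0,0.052,0.0,0.0,0.0,0.0],[0.0,0.0,0.051,0.0,0.0,0.0,0.0],[0.0,0.0,0.052,0.0,0.0,0.0,0.0],[0.0,0.0,0.052,0.0,0.0,0.0,0.0]]
end [ 0.4868 -0.0617  0.2049] [ 3.0097 -0.9007  0.    ]
```

{"api": "step_arm", "payload": {
  "steps": [
    [-0.016,-0.007,-0.002,0,0,0.055,0],
    [-0.015,-0.005,-0.002,0,0,0.055,0],
    [-0.017,-0.005,-0.002,0,0,0.055,0],
    [-0.016,-0.004,-0.001,0,0,0.056,0],
    [-0.017,-0.003,-0.002,0,0,0.055,0],
    [-0.017,-0.002,-0.002,0,0,0.056,0],
    [-0.017,-0.001,-0.002,0,0,0.055,0],
    [0,0,0,0,0,0,0],
    [0,0,0,0,0,0,0],
    [0,0,0,0,0,0,0]
  ]
}}

```text
time_s: 19.37
tool_pos: [0.4857, -0.0614, 0.2652]
orientation: [-3.011, 0.897, 0.002]
ft_force: [-0.6, -0.6, -0.1]
opening: 0.003
```

{"api": "step_arm", "payload": {
  "steps": [
    [0,0,0.052,0,0,0,0],
    [0,0,0.052,0,0,0,0],
    [0,0,0.052,0,0,0,0],
    [0,0,0.052,0,0,0,0],
    [0,0,0,0,0,0,0]
  ]
}}

```text
time_s: 19.78
tool_pos: [0.484, -0.0611, 0.2007]
orientation: [3.01, -0.898, -0.009]
ft_force: [-1.1, -0.3, 0.4]
opening: 0.003
```

Run:
```python
from h import *
from cell import bot
s=bot.read_state();p=s["tool_pos"];print(p,s["orientation"],s["ft_force"],s["opening"],s["time_s"])
T=cal("wrist");cv2.imwrite("pics/w16.png",cv2.convertScaleAbs(T["image"],alpha=1.5))
T=cal("scene");cv2.imwrite("pics/s16.png",cv2.convertScaleAbs(cv2.resize(T["image"][110:200,200:300],None,fx=6,fy=6),alpha=1.5))
n=4; poses=[(p+(edge(np.pi/2)-p)*k/n,RE) for k in range(1,n+1)]
poses+=[(edge(np.pi/2*(1-k/20)),RE) for k in range(1,21)]
path(p,RE,poses,0.0)
```

```text
[ 0.484  -0.0611  0.2007] [ 3.0105 -0.8979 -0.0087] [-1.0698 -0.2765  0.4366] 0.0027962122718956004 19.7833
[[0.017,-0.001,-0.004,0.0,0.0,0.0,0.0],[0.017,-0.001,-0.003,0.0,0.0,0.0,0.0],[0.017,-0.001,-0.004,0.0,0.0,0.0,0.0],[0.018,0.0,-0.003,0.0,0.0,0.0,0.0],[0.012,0.0,-0.003,0.0,0.0,0.0,0.0],[0.013,0.0,-0.001,0.0,0.0,0.0,0.0],[0.013,0.0,0.0,0.0,0.0,0.0,0.0],[0.013,0.0,0.001,0.0,0.0,0.0,0.0],[0.012,0.0,0.002,0.0,0.0,0.0,0.0],[0.013,0.0,0.003,0.0,0.0,0.0,0.0],[0.012,0.0,0.004,0.0,0.0,0.0,0.0],[0.012,0.0,0.005,0.0,0.0,0.0,0.0]]
[[0.011,0.0,0.005,0.0,0.0,0.0,0.0],[0.012,0.0,0.007,0.0,0.0,0.0,0.0],[0.01,0.0,0.007,0.0,0.0,0.0,0.0],[0.01,0.0,0.009,0.0,0.0,0.0,0.0],[0.009,0.0,0.009,0.0,0.0,0.0,0.0],[0.008,0.0,0.009,0.0,0.0,0.0,0.0],[0.008,0.0,0.011,0.0,0.0,0.0,0.0],[0.007,0.0,0.01,0.0,0.0,0.0,0.0],[0.006,0.0,0.012,0.0,0.0,0.0,0.0],[0.005,0.0,0.012,0.0,0.0,0.0,0.0],[0.004,0.0,0.012,0.0,0.0,0.0,0.0],[0.003,0.0,0.012,0.0,0.0,0.0,0.0]]
end [ 0.5502 -0.1035  0.1671] [ 3.0097 -0.9007  0.    ]
```

View pics/w16.png

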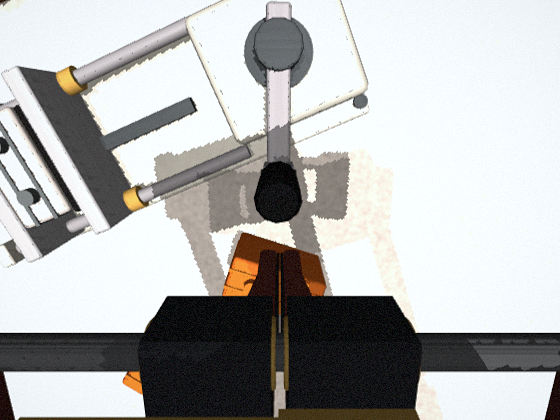

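View pics/s16.png

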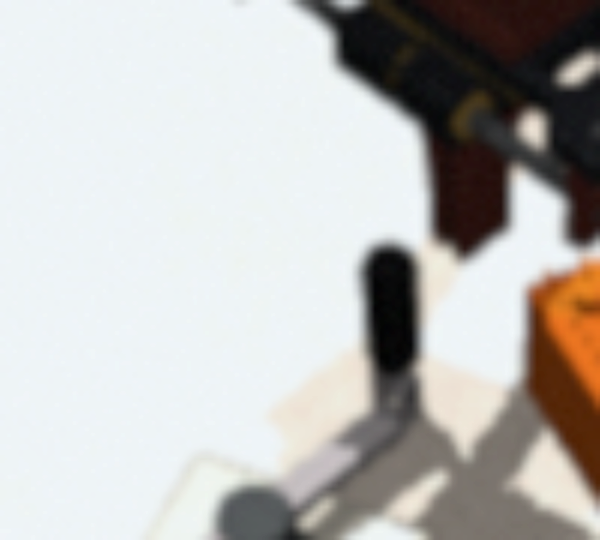

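The closed fingers at (280,250) are in line with the grip at (278,195) and the arm, outside it. Pushing inward.

{"api": "step_arm", "payload": {
  "steps": [
    [0.015,0,0,0,0,0,0],
    [0.015,0,0,0,0,0,0],
    [0.015,0,0,0,0,0,0],
    [0.015,0,0,0,0,0,0],
    [0.012,0,-0.003,0,0,0,0],
    [0.013,0,-0.001,0,0,0,0],
    [0.013,0,0,0,0,0,0],
    [0.013,0,0.001,0,0,0,0]
  ]
}}

```text
time_s: 20.55
tool_pos: [0.5138, -0.0798, 0.2045]
orientation: [-3.01, 0.899, 0.001]
ft_force: [-1.3, 1.2, -0.2]
opening: 0.005
```

{"api": "step_arm", "payload": {
  "steps": [
    [0.012,0,0.002,0,0,0,0],
    [0.013,0,0.003,0,0,0,0],
    [0.012,0,0.004,0,0,0,0],
    [0.012,0,0.005,0,0,0,0],
    [0.011,0,0.005,0,0,0,0],
    [0.012,0,0.007,0,0,0,0]
  ]
}}

```text
time_s: 21.05
tool_pos: [0.532, -0.0918, 0.1964]
orientation: [-3.01, 0.899, 0.001]
ft_force: [-1.8, 1.2, 0.2]
opening: 0.002
```

Run:
```python
from h import *
from cell import bot
s=bot.read_state();p=s["tool_pos"];print(p,s["orientation"],s["ft_force"],s["opening"],s["time_s"])
T=cal("wrist");cv2.imwrite("pics/w17.png",cv2.convertScaleAbs(T["image"],alpha=1.5))
T=cal("scene");cv2.imwrite("pics/s17.png",cv2.convertScaleAbs(cv2.resize(T["image"][110:200,200:300],None,fx=6,fy=6),alpha=1.5))
```

```text
[ 0.532  -0.0918  0.1964] [-3.01    0.8994  0.0005] [-1.782   1.186   0.2342] 0.0022173680157128893 21.05
```

View pics/w17.png

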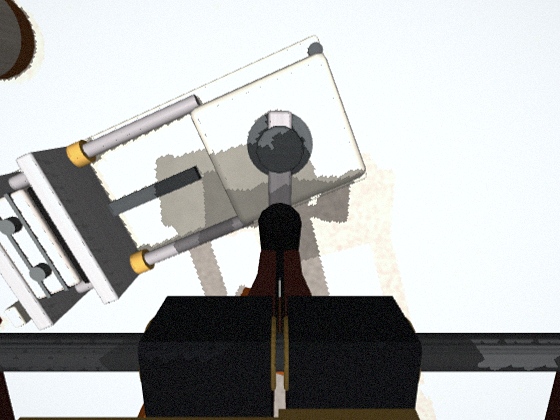

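View pics/s17.png

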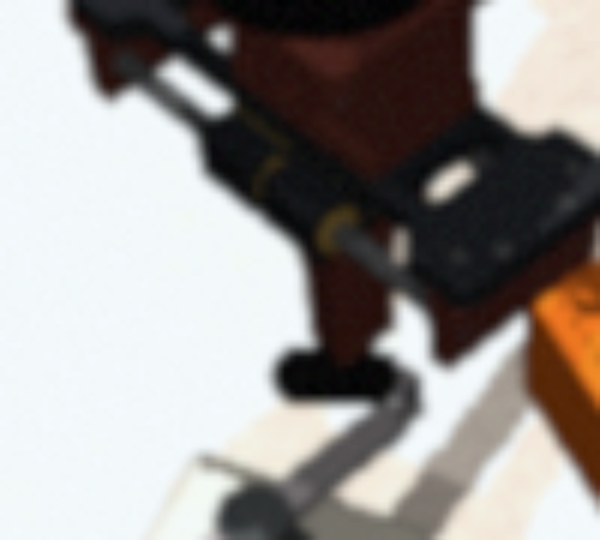

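The grip is folding properly, about half way down, with the fingers behind it and only about 2 N of force. I'll continue down the arc, ending in a light press from above.

{"api": "step_arm", "payload": {
  "steps": [
    [0.01,0,0.007,0,0,0,0],
    [0.01,0,0.009,0,0,0,0],
    [0.009,0,0.009,0,0,0,0],
    [0.008,0,0.009,0,0,0,0],
    [0.008,0,0.011,0,0,0,0],
    [0.007,0,0.01,0,0,0,0]
  ]
}}

```text
time_s: 21.65
tool_pos: [0.5451, -0.1003, 0.1798]
orientation: [-3.01, 0.899, -0.0]
ft_force: [-1.6, 0.7, 1.0]
opening: 0.006
```

{"api": "step_arm", "payload": {
  "steps": [
    [0.006,0,0.012,0,0,0,0],
    [0.005,0,0.012,0,0,0,0],
    [0.004,0,0.012,0,0,0,0],
    [0.003,0,0.012,0,0,0,0],
    [0,0,0.003,0,0,0,0]
  ]
}}

```text
time_s: 22.07
tool_pos: [0.5498, -0.1031, 0.1659]
orientation: [-3.01, 0.9, -0.001]
ft_force: [-5.2, 2.6, 20.1]
opening: 0.007
```

Run:
```python
from h import *
from cell import bot
s=bot.read_state();p=s["tool_pos"];print(p,s["ft_force"],s["time_s"],"grip top if flat .15 -> TCP .167")
```

```text
[ 0.5498 -0.1031  0.1659] [-5.1832  2.5601 20.1416] 22.0667 grip top if flat .15 -> TCP .167
```

There is 20 N at TCP z = 0.166 m (0.167 expected when flat), so the grip is on its folded stop. I'll hold briefly, then lift clear.

{"api": "step_arm", "payload": {
  "steps": [
    [0,0,0,0,0,0,0],
    [0,0,-0.01,0,0,0,0],
    [0,0,-0.05,0,0,0,0],
    [0,0,-0.1,0,0,0,0],
    [-0.1,0,-0.1,0,0,0,0],
    [-0.12,0,-0.1,0,0,0,0],
    [-0.12,0,-0.05,0,0,0,0],
    [0,0,0,0,0,0,0]
  ]
}}

```text
time_s: 22.73
tool_pos: [0.4649, -0.0474, 0.2869]
orientation: [-3.01, 0.897, -0.004]
ft_force: [-1.1, -0.4, -0.8]
opening: 0.006
```

Run:
```python
from h import *
from cell import bot
s=bot.read_state();p=s["tool_pos"];print(p,s["ft_force"],s["time_s"])
T=cal("wrist");cv2.imwrite("pics/w18.png",cv2.convertScaleAbs(T["image"],alpha=1.5))
K,W=T["intrinsics"],T["world_to_cam"]
for n,q in [("hinge",HE),("end",HE+.064*U)]: print(n,proj(K,W,q))
T=cal("top");cv2.imwrite("pics/t18.png",cv2.convertScaleAbs(cv2.resize(T["image"][150:280,150:350],None,fx=4,fy=4),alpha=1.5))
T=cal("scene");cv2.imwrite("pics/s18.png",cv2.convertScaleAbs(cv2.resize(T["image"][130:290,205:385],None,fx=4.3,fy=3.7),alpha=1.5))
```

```text
[ 0.4649 -0.0474  0.2869] [-1.1479 -0.3598 -0.7812] 22.7333
hinge [279.3977 123.8566]
end [279.5625  33.5695]
```

View pics/w18.png

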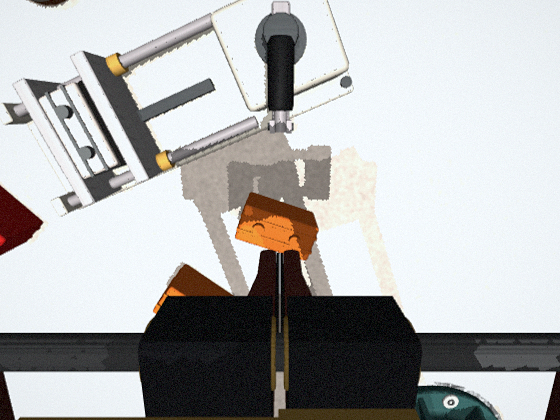

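View pics/t18.png

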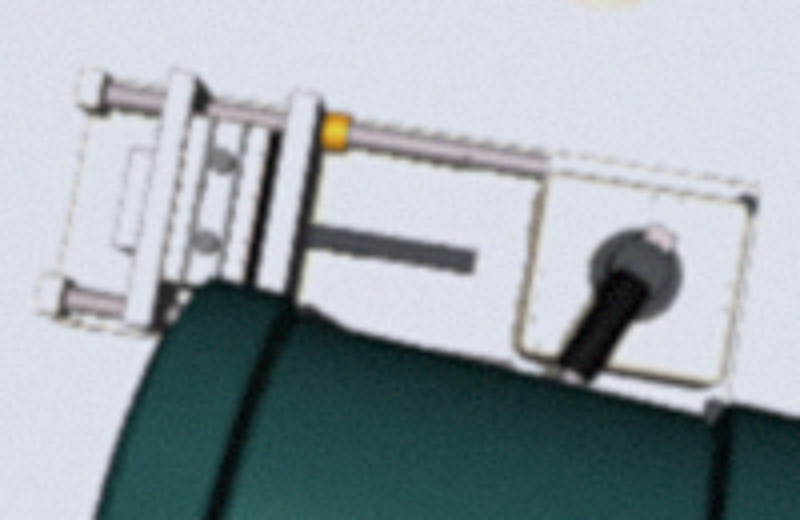

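View pics/s18.png

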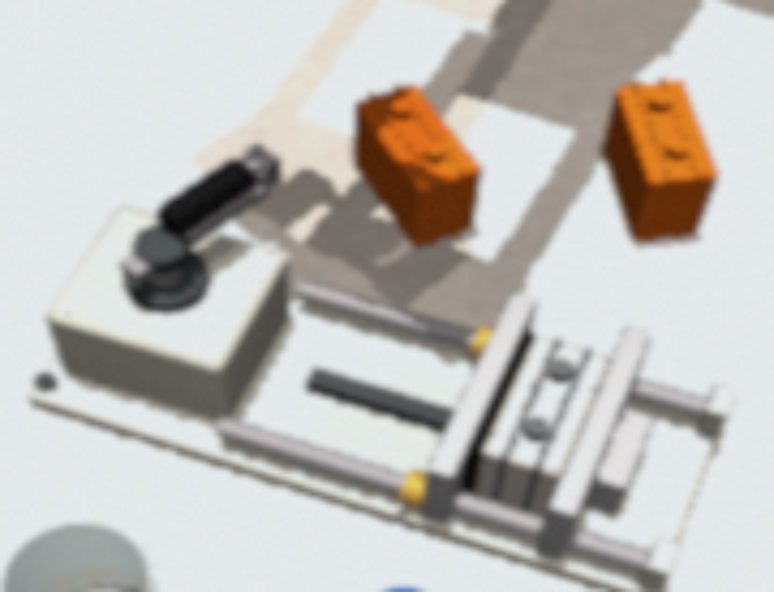

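The grip lies flat on the arm, with its free end at about (281,36) against (280,34) predicted for flat. The crank angle is unchanged, the cassette stands square between the plates, and the robot is clear. Handing in.

```bash
python3 -c "
from cell import bot
print(bot.job_done()); s=bot.read_state(); print(s['time_s'],s['ft_force'])"
```

```text
the job is handed in; nothing more can be done
None
the job is handed in; nothing more can be done
```

I swung the grip out to its upright stop and cranked it clockwise about 6.7 rad (1.07 turns) until it stiffened. I then let go, folded the grip flat onto the arm with closed fingers and handed the job in at about 23 s. No verdict was reported.

**Clamping:**
- The force at the grip rose from about 6.8 N running free to about 10.6 N. That is 3.8 N more, just under the 4–6 N given for snug.
- That force puts the clamping near 19 N. The crank angle turned since contact puts it near 25 N. Both lie inside 12–45 N, but I had no direct reading.

**Last checks:**
- The fold stop met 20 N at tool height 0.166 m, against 0.167 m expected when flat.
- The pictures show the grip flat, the crank where I left it, the cassette upright between pad and end plate, and the robot clear.
- I did not measure the bottle, beaker and jar again at the end; nothing went near them.

**What went wrong on the way:** the first swing-out stopped about 10–15° short because the pads pivoted on the sleeve. I regrasped and turned it onto the stop. My estimate of the crank axis was also 1–2 mm off, which showed as up to 6 N of sideways force while cranking. I corrected for it.

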